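# Put the returned pens and tablets on charge

### The job

Put the returned kit on charge: lay every pen from the blue tray, centred lengthways, in a groove of its own in the cream pen charger and roll it there until its flat drops snugly against either face of the groove, and stand every tablet from the returns stand upright on a long edge in a slot of its own in the wire rack, roughly centred. When everything is docked, turn the red rocker switch on the power unit on. Leave the tape measure and the notepad where they are.

Things in the scene. Friction and masses are not known exactly. Their poses are not given: they have to be found in the camera images.
- pen1_mid (a point): Board pen, red grip (may be absent). Barrel 28 mm across, 150 mm long, 70 g; plus a 10 mm nib, look only. Middle 64 mm: full-round rubber grip. Both ends, 32 to 75 mm from the middle: slick pale plastic with one flat along them, 7 mm from the axis. Origin on the axis, half-way along; y to the nib, z away from the flat: z straight up = flat facing straight down.
- pen2_mid (a point): Board pen, green grip (may be absent); shape, sizes and axes of the red pen. The flat of each pen is 24 mm wide and dark with brass contacts; an orange line runs along the pen on the side opposite the flat.
- pen3_mid (a point): Board pen, blue grip (may be absent); shape, sizes and axes of the red pen. Pens start in the tray on their round side, the flat facing more or less upwards, turned differently each time.
- tray: Blue tray, fixed, in which the returned pens lie. Same shape and sizes as the pen charger, without contacts and less slick. Origin at the centre of its underside, on the cart top; grooves along its y at x = -60, 0, +60 mm.
- charger: Cream pen charger, fixed. Base 196 x 146 x 5 mm; V-grooves along y at x = -60, 0, +60 mm, each on two slick saddles 28 mm long, centred at y = -52 and +52 mm, that carry a pen's ends. Between the saddles it is open down to the base, so fingers reach the grip from both sides. Origin at the centre of the underside, on the cart top.
- groove1 (a point): Charger groove at x = -60 mm: point on its mid-line at the height of a docked pen's axis, 21 mm above the cart top; y along the groove, z up. Both faces slope 42 degrees and carry brass contacts. Bottom of the V 7 mm, 8 mm wide ridges between grooves 30 mm above the cart top.
- groove2 (a point): Charger groove at x = 0, as groove 1. A pen on its round side has its axis 26 mm up, over the mid-line. Docked, its flat lies on either one of the two faces (its z then leans 42 degrees from upright), the axis 4.7 mm lower and 4.7 mm to that side. It drops in by itself once the flat is within about 0.5 rad of a face, and then will not roll on.
- groove3 (a point): Charger groove at x = +60 mm, as groove 1. A pen lying in the V on its round side stays as turned, and can be rolled in place by dragging a fingertip across the top of its rubber grip (pressed 5 to 25 N; 1 rad per 14 mm), or by pinching the grip and tilting. It must lie centred lengthways within 6 mm, or its round grip rides on a saddle.
- tablet1_mid (a point): Tablet with a black case (may be absent), 190 x 120 x 12 mm, 0.38 kg. Point at its centre. x is its thickness, screen side -x; y its long side; z its short side, upwards along the lean as it starts, reclined in the returns stand on a long edge.
- tablet2_mid (a point): Tablet with a blue case (may be absent), 190 x 120 x 12 mm, 0.38 kg. Point at its centre. x is its thickness, screen side -x; y its long side; z its short side, upwards along the lean as it starts, reclined in the returns stand on a long edge.
- tablet3_mid (a point): Tablet with a light grey case (may be absent), 190 x 120 x 12 mm, 0.38 kg. Point at its centre. x is its thickness, screen side -x; y its long side; z its short side, upwards along the lean as it starts, reclined in the returns stand on a long edge.
- stand: Beige returns stand, fixed, 220 x 166 mm, three reclined ledges 72 mm apart along its x. A tablet in it leans 25 degrees from upright, top edge towards the stand's +x, screen up, lower long edge behind a 10 mm lip; the plate behind it reaches 70 mm up the tablet, the upper 50 mm is free on both sides. Origin on the cart top, below the middle tablet's upper part.
- rack: Cream tablet charging rack, fixed: floor 200 x 176 x 6 mm (its top 6 mm above the cart top), three upright slots along y at x = -64, 0, +64 mm, each 20 mm clear between two white wire loops, 120 mm long, that rise to 68 mm above the cart top. Origin at the centre of the underside.
- slot1 (a point): Rack slot at x = -64 mm: middle of the slot at floor level, 6 mm above the cart top; a tablet on a long edge has its centre 60 mm above it. y along the slot, z up.
- slot2 (a point): Rack slot at x = +0 mm: middle of the slot at floor level, 6 mm above the cart top; a tablet on a long edge has its centre 60 mm above it. y along the slot, z up.
- slot3 (a point): Rack slot at x = +64 mm: middle of the slot at floor level, 6 mm above the cart top; a tablet on a long edge has its centre 60 mm above it. y along the slot, z up.
- rocker (a joint): Red rocker switch on top of the black power unit, 46 x 26 mm, its length along the unit's y. 0 = off, 0.34 rad = fully on; it stays where it is left. Pushing down on its raised end, the one with the white line, with about 2 N turns it on (that end sinks about 6 mm).
- rocker_on (a point): The point to push, on the top of the rocker at its raised (white line) end, 16 mm from the pivot; about 58 mm above the cart top when off, 53 mm when on. Moves with the rocker.
- power: Black power unit, fixed, 56 x 230 x 40 mm; origin at the centre of the underside.
- tape: Yellow and black tape measure, 46 x 70 x 66 mm, a bystander; origin under its centre.
- notepad: Spiral notepad, 120 x 75 x 14 mm, a bystander; origin under its centre.

How it is judged (in metres and radians):
On the way, in this order (a step that is already met when the one before it is completed fails the run):
1. every pen lies in a charger groove with its flat against a groove face and every tablet stands in a rack slot (angle between pen1_mid's own z axis and vertical between 0.58 and 0.88 rad and ((x of pen1_mid in the frame of groove1 between -0.008 and 0.008 m and y of pen1_mid in the frame of groove1 between -0.01 and 0.01 m and z of pen1_mid in the frame of groove1 between -0.003 and 0.003 m) or (x of pen1_mid in the frame of groove2 between -0.008 and 0.008 m and y of pen1_mid in the frame of groove2 between -0.01 and 0.01 m and z of pen1_mid in the frame of groove2 between -0.003 and 0.003 m) or (x of pen1_mid in the frame of groove3 between -0.008 and 0.008 m and y of pen1_mid in the frame of groove3 between -0.01 and 0.01 m and z of pen1_mid in the frame of groove3 between -0.003 and 0.003 m)) and angle between pen2_mid's own z axis and vertical between 0.58 and 0.88 rad and ((x of pen2_mid in the frame of groove1 between -0.008 and 0.008 m and y of pen2_mid in the frame of groove1 between -0.01 and 0.01 m and z of pen2_mid in the frame of groove1 between -0.003 and 0.003 m) or (x of pen2_mid in the frame of groove2 between -0.008 and 0.008 m and y of pen2_mid in the frame of groove2 between -0.01 and 0.01 m and z of pen2_mid in the frame of groove2 between -0.003 and 0.003 m) or (x of pen2_mid in the frame of groove3 between -0.008 and 0.008 m and y of pen2_mid in the frame of groove3 between -0.01 and 0.01 m and z of pen2_mid in the frame of groove3 between -0.003 and 0.003 m)) and angle between pen3_mid's own z axis and vertical between 0.58 and 0.88 rad and ((x of pen3_mid in the frame of groove1 between -0.008 and 0.008 m and y of pen3_mid in the frame of groove1 between -0.01 and 0.01 m and z of pen3_mid in the frame of groove1 between -0.003 and 0.003 m) or (x of pen3_mid in the frame of groove2 between -0.008 and 0.008 m and y of pen3_mid in the frame of groove2 between -0.01 and 0.01 m and z of pen3_mid in the frame of groove2 between -0.003 and 0.003 m) or (x of pen3_mid in the frame of groove3 between -0.008 and 0.008 m and y of pen3_mid in the frame of groove3 between -0.01 and 0.01 m and z of pen3_mid in the frame of groove3 between -0.003 and 0.003 m)) and angle between tablet1_mid's own x axis and vertical between 1.36 and 1.78 rad and ((x of tablet1_mid in the frame of slot1 between -0.01 and 0.01 m and y of tablet1_mid in the frame of slot1 between -0.03 and 0.03 m and z of tablet1_mid in the frame of slot1 between 0.054 and 0.066 m) or (x of tablet1_mid in the frame of slot2 between -0.01 and 0.01 m and y of tablet1_mid in the frame of slot2 between -0.03 and 0.03 m and z of tablet1_mid in the frame of slot2 between 0.054 and 0.066 m) or (x of tablet1_mid in the frame of slot3 between -0.01 and 0.01 m and y of tablet1_mid in the frame of slot3 between -0.03 and 0.03 m and z of tablet1_mid in the frame of slot3 between 0.054 and 0.066 m)) and angle between tablet2_mid's own x axis and vertical between 1.36 and 1.78 rad and ((x of tablet2_mid in the frame of slot1 between -0.01 and 0.01 m and y of tablet2_mid in the frame of slot1 between -0.03 and 0.03 m and z of tablet2_mid in the frame of slot1 between 0.054 and 0.066 m) or (x of tablet2_mid in the frame of slot2 between -0.01 and 0.01 m and y of tablet2_mid in the frame of slot2 between -0.03 and 0.03 m and z of tablet2_mid in the frame of slot2 between 0.054 and 0.066 m) or (x of tablet2_mid in the frame of slot3 between -0.01 and 0.01 m and y of tablet2_mid in the frame of slot3 between -0.03 and 0.03 m and z of tablet2_mid in the frame of slot3 between 0.054 and 0.066 m)) and angle between tablet3_mid's own x axis and vertical between 1.36 and 1.78 rad and ((x of tablet3_mid in the frame of slot1 between -0.01 and 0.01 m and y of tablet3_mid in the frame of slot1 between -0.03 and 0.03 m and z of tablet3_mid in the frame of slot1 between 0.054 and 0.066 m) or (x of tablet3_mid in the frame of slot2 between -0.01 and 0.01 m and y of tablet3_mid in the frame of slot2 between -0.03 and 0.03 m and z of tablet3_mid in the frame of slot2 between 0.054 and 0.066 m) or (x of tablet3_mid in the frame of slot3 between -0.01 and 0.01 m and y of tablet3_mid in the frame of slot3 between -0.03 and 0.03 m and z of tablet3_mid in the frame of slot3 between 0.054 and 0.066 m))), for 0.3 s.
2. the rocker switch is turned on (value of joint rocker above 0.27 rad), for 0.2 s.
At the end, for the whole second after the job is handed in: Each pen present: in a charger groove, within 10 mm along, 8 mm across, 3 mm of docked height, flat within 0.15 rad of a face; each tablet: on a long edge in a rack slot, within 30 mm along, 10 mm across, 0.2 rad of upright; rocker past 0.27 rad; all at rest (all of step 1 and value of joint rocker above 0.27 rad and linear speed of each of pen1, pen2, pen3, tablet1, tablet2, tablet3 below 0.02 m/s); the robot touches nothing.
It fails at once if the tape measure is pushed more than 30 mm (distance of tape from where it was at the start of the episode above 0.03 m).
It fails at once if the notepad is pushed more than 30 mm (distance of notepad from where it was at the start of the episode above 0.03 m).
Of pen1, pen2, pen3 only 2 to 3 are there at a start; the rules pass over those that are not, and their reading is None.
Of tablet1, tablet2, tablet3 only 2 to 3 are there at a start; the rules pass over those that are not, and their reading is None.
At some moment in a run one of pen1, pen2, pen3 may be knocked a few centimetres aside while the robot is not near it.
It also fails if it takes over 210 s, if anything falls off the work surface, if the arm or the gripper's body presses on something with over 40 N, if the wrist force passes 120 N, or if a joint passes its speed limit or range.

### The arm

A 6-joint arm with a two-finger parallel gripper is mounted at the origin on the work surface. World frame = base frame: x ahead of the robot, y to its left, z up, the work surface at z = 0. Lengths are in mm, angles in degrees, forces in N, time in s.
With the tool pointing down it reaches from about 425 to 950 mm from the base axis. Payload 14.7 kg.
Tool frame: the origin (TCP) lies at the very end of the fingers, on their centre line; the grasp point (between the pads) lies 19 mm behind it; z points along the fingers, y is the direction in which the jaws open and shut (so a half turn about z gives the same grasp; the last joint's range is limited). The gripper opens to 85 mm and grips with 20 to 120 N. Pads are 22 mm wide; open, the fingers measure 114 mm over their backs; the gripper's body (76 mm by 85 mm) begins 54 mm behind the grasp point. The pads swing forward as they close: fully open they stand 13 mm farther back than shut.
Start: joints at [60.47, 27.513, 91.461, -0, 61.026, -2.67], TCP at [293.657, 579.878, 231.297] pointing down, gripper open.
Joint ranges: [-157.49, 157.49], [-46.99, 117.5], [13.45, 153.17], [-89.5, 269.5], [5.16, 153.95], [-167.48, 167.48]. Speed limits (degrees/s): [108.29, 108.29, 136.94, 172.46, 172.46, 172.46].

### API

Orientations are given as [roll, pitch, yaw] about the fixed x, y, z axes, in that order (R = Rz(yaw) Ry(pitch) Rx(roll)).
In Python, from rig import get_state, grab_frame, workorder, recognise, outline_of gives the robot as it stands.
- The arm moves only by the tool move_arm, never from a script. Its argument "plan" is a list of rows, each a list of 3 entries, a list of its own where there are three numbers: the finger opening in mm, from 0 to 85.4, then the shift along the tool's x, y, z in mm, then the turn, a rotation vector about the tool's x, y, z in rad. In form: [[claw, [tx, ty, tz], [wx, wy, wz]], ...]. A call has 1 to 8 rows; each row is the pose to reach, as a shift and turn from the pose commanded when the call began, along the tool's axes at that moment; what a row does not reach only later rows make up. A row lasts 1/8 s, in which the tool goes at most 62.5 mm and 10.7 degrees, less where a joint would pass 70% of its speed; a pose out of reach is approached as far as the arm can. A call with a gripper value outside its range is refused whole. The fingers move at their own pace and stop on an object; the grip force is fixed at half the most. Time passes only in rows, so rows that repeat a pose let the fingers close. It gives the time, the measured TCP pose, the force and the opening at its end, in the units of the state.
- get_state(): the state, without advancing time (a new reading comes with each control period).
- grab_frame(name): name is "side" or "top" or "wrist"; returns a dict with "pixels" (420x560x3 uint8, red, green, blue), "range_z" (420x560 float32, mm along the optical axis (not along the pixel's ray), 0 where there is no reading), "intrinsics" (3x3 intrinsics, pixels), "R" (3x3) and "t" (3): a world point X has camera coordinates R X + t; the wrist camera has in their place "T_tool_cam" (4x4, takes a point from camera to tool coordinates, whose origin is the TCP and whose axes are the flange's). Camera axes: x right, y down, z forward; pixel columns grow to the right and rows downward; lengths in mm; the calibration is good to about 2 mm. The wrist camera is an equidistant fisheye: a pixel r from the principal point sees the ray r / f radians off the axis. A picture is of the moment at which its call begins: read the wrist's pose just before it.
- workorder.job_done(): hands the job in, once; it reports no verdict.
Trained networks look in a picture, given as the dict that the camera call returned (one of the last four; its "shot" number tells which), for a name from the list of things; names that differ only in an ending like _2 or _b are one class to them, and where a whole thing is asked for, a point or a joint stands for the part that bears it (a point fixed in the world has none). Each returns a list of dicts, best first, with "conf" (0 to 1); they miss things now and then, are a little off and sometimes report something else, mostly with a low value. They report only what shows in the picture. A call takes as long as a camera call.
- recognise(target, picture): "xyz" ([x, y, z] in mm, in world coordinates, good to about 4 mm: the middle of the surface that is visible of it).
- outline_of(target, picture): "pixels" (420x560 bool, what is visible of it).
The state is a dict: "clock": time; "joints": joint angles; "dq": joint speeds; "tau": joint torques, N m; "tool_pos": TCP position; "tcp_rot": TCP orientation; "ft_force": force on the tool from outside, world axes, zero at the start; "torque": the same for the moment, N m; "opening": finger opening in mm.
Only numpy, scipy, OpenCV 4.12 (cv2) and the standard library are available. Lean on these libraries where they do the work, as an engineer would, in place of code of your own. Each camera call takes 0.05 s, during which the arm holds its last target.

## Working session

There is one attempt and no reset: what is moved stays moved. The work goes in short steps, Python scripts to look and compute and a tool call to move; the robot and the scene stay as the last step left them, time stands still between calls to the robot, and variables do not carry over. Pictures are saved under pics/ and viewed, and the job is handed in when it is done.

Besides the shell and the picture viewer there is one more tool, called as name(argument=value, ...), one argument or row to a line, values as JSON. move_arm: Moves the arm, as the interface text tells. Its arguments: {"type":"object","properties":{"plan":{"type":"array"}},"required":["plan"]}

```bash
ls; mkdir -p pics; python3 - <<'E'
from rig import get_state, grab_frame
import cv2
print(get_state())
for n in ["side","top","wrist"]:
    f=grab_frame(n); cv2.imwrite(f"pics/{n}0.png",f["pixels"][:,:,::-1]); print(n,f["shot"],f["intrinsics"].tolist(),[f.get(k).tolist() if f.get(k) is not None else None for k in("R","t","T_tool_cam")])
E
```

```text
pics
{'clock': 0.0, 'joints': array([ 6.04674706e+01,  2.75495540e+01,  9.14933794e+01,  2.83642237e-03,
        6.10260785e+01, -2.66886793e+00]), 'dq': array([ 0.03632233, -0.13538831,  0.00806284,  0.0534457 ,  0.02593101,
        0.02047501]), 'tau': array([-5.21665861e-04, -9.50697184e+01, -4.30173290e+01, -3.37910915e-04,
        1.30167874e-02, -1.03583096e-05]), 'tool_pos': array([293.46957392, 579.52265172, 230.67821382]), 'tcp_rot': array([-1.79931178e+02, -5.69052359e-03,  1.53134960e+02]), 'ft_force': array([-0.19645623, -0.46113935, -0.01228689]), 'torque': array([-0.01558171, -0.03527986,  0.00357958]), 'opening': 85.37112975151679}
side 1 [[483.8564460014315, 0.0, 286.5100351878758], [0.0, 483.8564460014315, 207.37582824836605], [0.0, 0.0, 1.0]] [[[0.980476931786321, -0.19588932150238259, -0.017098536668915858], [-0.15445385595508054, -0.713421052843657, -0.6835015784473764], [0.12169220441544025, 0.6727984654268945, -0.7297487460103833]], [-585.6142834507684, 159.97790119805666, 1050.2831993135223], None]
top 2 [[493.0815175381301, 0.0, 286.90492247087946], [0.0, 493.0815175381301, 217.6725452089956], [0.0, 0.0, 1.0]] [[[0.027553903931536304, -0.9996199096375753, 0.0009047841165514038], [-0.9899397700350739, -0.027412716340633067, -0.13880848203814128], [0.13878052486223225, 0.0029290337986910588, -0.9903188308216551]], [0.97814915403787, 582.3850850234328, 1195.789417182892], None]
wrist 3 [[325.19226210127806, 0.0, 277.37449293714116], [0.0, 325.19226210127806, 214.21255863781522], [0.0, 0.0, 1.0]] [None, None, [[-0.00019255402735476822, -0.9541833391229202, -0.2992225229877925, 75.10368023603982], [0.999999979032032, -0.00020458935747831721, 8.895496649109498e-06, -0.06321032915468372], [-6.970567841695545e-05, -0.2992225150008405, 0.9541833585101395, -142.7243099194964], [0.0, 0.0, 0.0, 1.0]]]
```

View pics/top0.png

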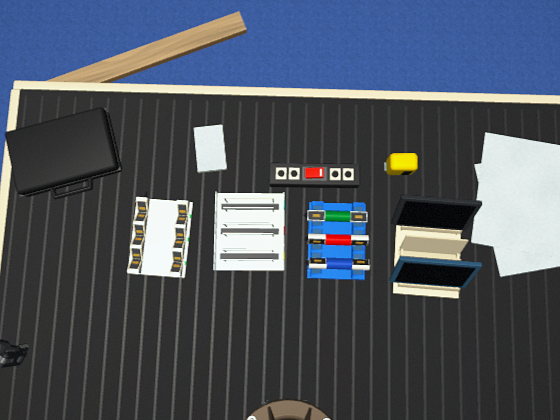

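View pics/side0.png

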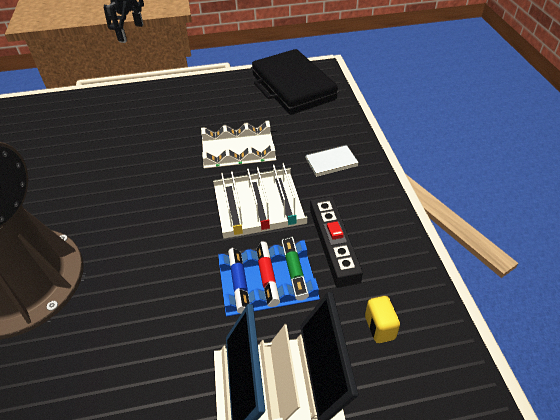

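View pics/wrist0.png

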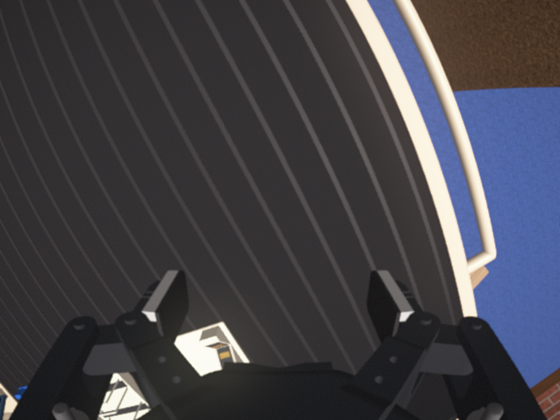

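```bash
cat > h.py <<'E'
import numpy as np, cv2
from rig import get_state, grab_frame, recognise, outline_of
from scipy.spatial.transform import Rotation as Ro
def toolT(s=None):
    s=s or get_state(); T=np.eye(4); T[:3,:3]=Ro.from_euler('xyz',s['tcp_rot'],degrees=True).as_matrix(); T[:3,3]=s['tool_pos']; return T
def shot(name):
    s=get_state(); f=grab_frame(name); f['state']=s; f['name']=name
    if name=='wrist': f['Twc']=toolT(s)@f['T_tool_cam']
    else:
        T=np.eye(4);T[:3,:3]=f['R'];T[:3,3]=f['t'];f['Twc']=np.linalg.inv(T)
    return f
def cloud(f):
    K=f['intrinsics'];h,w=f['range_z'].shape;v,u=np.mgrid[:h,:w];x=(u-K[0,2])/K[0,0];y=(v-K[1,2])/K[1,1];z=f['range_z'].astype(float)
    if f['name']=='wrist':
        r=np.hypot(x,y)+1e-9;t=np.tan(np.minimum(r,1.5))/r;x=x*t;y=y*t
    P=np.stack([x*z,y*z,z],-1);P=P@f['Twc'][:3,:3].T+f['Twc'][:3,3]; P[z<=0]=np.nan
    return P
def proj(f,X):
    X=np.atleast_2d(X);T=np.linalg.inv(f['Twc']);c=X@T[:3,:3].T+T[:3,3];K=f['intrinsics']
    if f['name']=='wrist':
        rr=np.hypot(c[:,0],c[:,1])+1e-9;th=np.arctan2(rr,c[:,2]);x=c[:,0]/rr*th;y=c[:,1]/rr*th
    else: x=c[:,0]/c[:,2];y=c[:,1]/c[:,2]
    return np.stack([x*K[0,0]+K[0,2],y*K[1,1]+K[1,2]],-1)
def save(f,n,crop=None,s=1):
    im=f['pixels'][:,:,::-1]
    if crop: a,b,c,d=crop; im=im[b:d,a:c]
    if s!=1: im=cv2.resize(im,None,fx=s,fy=s,interpolation=cv2.INTER_CUBIC)
    cv2.imwrite('pics/'+n+'.png',im)
E
python3 - <<'E'
from h import *
import pickle
for n in ['top','side']:
    f=shot(n); P=cloud(f)
    out={}
    for t in ['tray','charger','stand','rack','power','tape','notepad','pen1_mid','pen2_mid','pen3_mid','tablet1_mid','tablet2_mid','tablet3_mid','rocker','rocker_on']:
        r=recognise(t,f); o=outline_of(t,f)
        print(n,t,[(np.round(a['xyz'],0).tolist(),round(a['conf'],2)) for a in r[:2]],end=' ')
        if o:
            m=o[0]['pixels'];Q=P[m];Q=Q[np.isfinite(Q[:,0])]
            if len(Q)<4: print(); continue
            out[t]=m
            rc=cv2.minAreaRect(Q[:,:2].astype(np.float32)); print(m.sum(),round(o[0]['conf'],2),'rect',np.round(rc[0]),np.round(rc[1]),round(rc[2],1),'z',np.round(np.percentile(Q[:,2],[2,50,98])))
        else: print()
    f2={k:v for k,v in f.items()}
    pickle.dump((f2,P,out),open(n+'.pkl','wb'))
print(get_state()['clock'])
E
```

```text
top tray [([521.0, -107.0, 8.0], 0.82), ([550.0, 112.0, 6.0], 0.39)] 2750 0.58 rect [ 535. -110.] [203. 152.] 0.5 z [ 1.  9. 35.]
top charger [([527.0, 342.0, 2.0], 0.76), ([471.0, -112.0, 37.0], 0.22)] 4397 0.8 rect [534. 343.] [150. 212.] 87.8 z [ 1.  8. 33.]
top stand [([519.0, -341.0, 28.0], 0.74), ([763.0, 226.0, 12.0], 0.63)] 2897 0.88 rect [ 485. -338.] [192. 173.] 86.5 z [ 3. 27. 84.]
top rack [([553.0, 116.0, 6.0], 0.96), ([591.0, -105.0, 33.0], 0.48)] 5421 0.89 rect [551. 115.] [206. 180.] 2.5 z [ 2.  7. 69.]
top power [([694.0, -48.0, 42.0], 0.95), ([696.0, -46.0, 53.0], 0.15)] 2150 0.9 rect [702. -47.] [ 68. 227.] 1.4 z [11. 41. 59.]
top tape [([726.0, -264.0, 67.0], 0.7)] 645 0.84 rect [ 729. -267.] [46. 71.] 0.5 z [10. 64. 71.]
top notepad [([764.0, 225.0, 11.0], 0.59)] 1306 0.82 rect [764. 226.] [123.  78.] 8.3 z [ 8. 14. 19.]
top pen1_mid [([530.0, -108.0, 37.0], 0.86)] 694 0.57 rect [ 535. -111.] [167.  33.] 89.7 z [ 4. 37. 44.]
top pen2_mid [([471.0, -113.0, 37.0], 0.69), ([590.0, -106.0, 36.0], 0.59)] 654 0.83 rect [ 595. -103.] [154.  33.] 89.9 z [15. 35. 43.]
top
[... 1805 characters left out ...]
6 rect [ 592. -104.] [ 28. 158.] 0.3 z [18. 34. 42.]
side pen3_mid [([472.0, -122.0, 39.0], 0.91)] 837 0.69 rect [ 472. -138.] [209.  31.] 88.6 z [16. 36. 42.]
side tablet1_mid [([603.0, -358.0, 92.0], 0.91)] 4567 0.9 rect [ 613. -303.] [267.  87.] 87.3 z [ 27.  90. 132.]
side tablet2_mid [([458.0, -346.0, 103.0], 0.56)] 3332 0.95 rect [ 456. -308.] [247.  61.] 87.6 z [ 27.  99. 132.]
side tablet3_mid [([762.0, 216.0, 12.0], 0.37)] 1084 0.65 rect [768. 236.] [135. 100.] 8.0 z [ 0. 14. 18.]
side rocker [([691.0, -51.0, 56.0], 0.47)] 207 0.45 rect [697. -41.] [26. 60.] 0.9 z [44. 56. 61.]
side rocker_on [([694.0, -52.0, 58.0], 0.78)] 197 0.47 rect [696. -41.] [25. 59.] 1.0 z [46. 56. 61.]
3.25
```

```bash
cat >> h.py <<'E'
def Rt(yaw=90,tx=0,base=None):
    """tool-down with yaw; tx=tilt about tool x in deg"""
    return Ro.from_euler('xyz',[180,0,yaw],degrees=True).as_matrix()@Ro.from_rotvec([np.radians(tx),0,0]).as_matrix()
def go(*targets,s=None):
    """targets: (pos,R) world; prints shift & turn from present pose"""
    T=toolT(s)
    for p,R in targets:
        d=T[:3,:3].T@(np.array(p)-T[:3,3]); w=Ro.from_matrix(T[:3,:3].T@R).as_rotvec()
        n=max(np.linalg.norm(d)/62.5,np.degrees(np.linalg.norm(w))/10.7)
        print('shift',np.round(d,1).tolist(),'turn',np.round(w,3).tolist(),'rows>=',round(n,1))
E
python3 - <<'E'
from h import *
go(([534,405,200],Rt(90)))
E
```

```text
shift [-293.4, -47.4, 31.3] turn [0.0, -0.0, 1.102] rows>= 5.9
```

move_arm(
  plan=[
    [85, [-293.4, -47.4, 31.3], [0, 0, 1.102]],
    [85, [-293.4, -47.4, 31.3], [0, 0, 1.102]],
    [85, [-293.4, -47.4, 31.3], [0, 0, 1.102]],
    [85, [-293.4, -47.4, 31.3], [0, 0, 1.102]],
    [85, [-293.4, -47.4, 31.3], [0, 0, 1.102]],
    [85, [-293.4, -47.4, 31.3], [0, 0, 1.102]],
    [85, [-293.4, -47.4, 31.3], [0, 0, 1.102]],
    [85, [-293.4, -47.4, 31.3], [0, 0, 1.102]],
  ],
)

```text
clock: 4.25
tool_pos: [533.6, 405.4, 200.1]
tcp_rot: [-180.0, -0.0, 90.3]
ft_force: [-0.5, 0.0, -0.3]
opening: 85.1
```

```bash
python3 - <<'E'
from h import *
f=shot('wrist'); save(f,'w1'); print(f['state'])
P=cloud(f)
import pickle; pickle.dump(f,open('w1.pkl','wb'))
E
```

```text
{'clock': 4.25, 'joints': array([3.46365243e+01, 3.08100566e+01, 9.04129620e+01, 4.13071627e-03,
       5.87761979e+01, 3.43704161e+01]), 'dq': array([ 3.10647561e-01, -1.65138722e-01,  1.38106481e-04, -3.29870098e-03,
       -1.12217542e-02,  5.89587920e-01]), 'tau': array([-1.14493657e+00, -9.91730833e+01, -4.19523633e+01, -4.70463687e-02,
       -7.07428830e-03,  1.87773616e-01]), 'tool_pos': array([533.55383712, 405.4308279 , 200.09350126]), 'tcp_rot': array([-1.79998652e+02, -3.35794610e-03,  9.02639669e+01]), 'ft_force': array([-0.53377774,  0.00822332, -0.28379108]), 'torque': array([ 0.01132911,  0.0599254 , -0.00226298]), 'opening': 85.10141553140494}
```

View pics/w1.png

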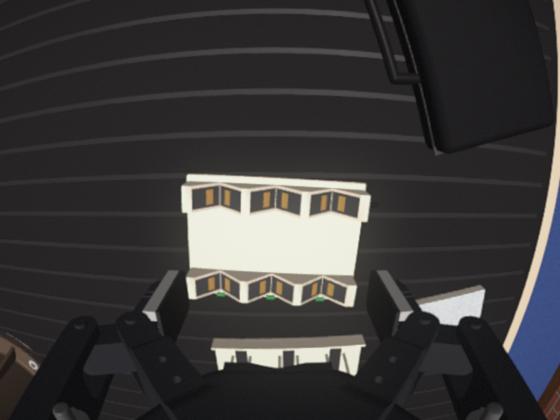

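```bash
cat > fit.py <<'E'
from h import *
import pickle
from scipy.optimize import minimize, differential_evolution
def hV(x,y):
    h=np.where((abs(x)<98)&(abs(y)<73),5.,0.)
    d=np.min([abs(x+60),abs(x),abs(x-60)],0)
    s=(abs(abs(y)-52)<14)&(abs(x)<98)
    return np.where(s,np.minimum(30,7+d*np.tan(np.radians(42))),h)
def hR(x,y):
    h=np.where((abs(x)<100)&(abs(y)<88),6.,0.)
    return h
def hP(x,y): return np.where((abs(x)<28)&(abs(y)<115),40.,0.)
def fit(P,h,c0,rad,zmax,yaw0=0,dz=True):
    Q=P.reshape(-1,3);Q=Q[np.isfinite(Q[:,0])];Q=Q[(np.hypot(Q[:,0]-c0[0],Q[:,1]-c0[1])<rad)&(Q[:,2]>-8)&(Q[:,2]<zmax)]
    def cost(p):
        a=np.radians(p[2]);c,s=np.cos(a),np.sin(a);X=Q[:,0]-p[0];Y=Q[:,1]-p[1]
        x=c*X+s*Y;y=-s*X+c*Y
        r=np.abs(Q[:,2]-p[3]-h(x,y)); return np.mean(np.minimum(r,6))
    b=differential_evolution(cost,[(c0[0]-20,c0[0]+20),(c0[1]-20,c0[1]+20),(yaw0-9,yaw0+9),(-4,4)],seed=1,popsize=20,maxiter=60,tol=1e-6)
    return np.round(b.x,2),round(b.fun,2),len(Q)
if __name__=='__main__':
    f=pickle.load(open('w1.pkl','rb'));Pw=cloud(f)
    T=pickle.load(open('top.pkl','rb'));S=pickle.load(open('side.pkl','rb'))
    for n,P in (('w',Pw),('top',T[1]),('side',S[1])):
        print(n,'charger',fit(P,hV,(534,343),140,40))
        if n!='w':
            print(n,'tray',fit(P,hV,(535,-110),140,60))
            print(n,'rack',fit(P,hR,(551,115),150,12))
            print(n,'power',fit(P,hP,(700,-47),160,45))
E
python3 fit.py
```

```text
w charger (array([ 5.2991e+02,  3.4241e+02, -2.8400e+00,  3.0000e-01]), np.float64(0.86), 40939)
top charger (array([528.95, 342.87,  -2.91,   0.55]), np.float64(2.12), 9184)
top tray (array([ 5.3335e+02, -1.1001e+02, -1.6000e-01,  1.2200e+00]), np.float64(2.95), 9321)
top rack (array([552.11, 116.61,   1.69,   0.91]), np.float64(1.99), 9611)
top power (array([ 6.9833e+02, -4.8320e+01,  6.3000e-01,  1.4100e+00]), np.float64(2.74), 10973)
side charger (array([527.62, 344.51,  -3.19,   0.98]), np.float64(2.04), 4840)
side tray (array([ 532.87, -107.95,    0.  ,    0.76]), np.float64(2.83), 10430)
side rack (array([549.67, 114.33,   1.33,   0.91]), np.float64(1.51), 6696)
side power (array([698.  , -45.61,   1.04,   0.8 ]), np.float64(2.48), 11684)
```

```bash
python3 - <<'E'
from h import *
go(([551,175,200],Rt(90)),([533,-45,200],Rt(90)))
E
```

```text
shift [-230.7, 16.5, 0.1] turn [0.0, -0.0, 0.004] rows>= 3.7
shift [-450.6, -2.4, 0.1] turn [0.0, -0.0, 0.004] rows>= 7.2
```

move_arm(
  plan=[
    [85, [-230.7, 16.5, 0], [0, 0, 0.004]],
    [85, [-230.7, 16.5, 0], [0, 0, 0.004]],
    [85, [-230.7, 16.5, 0], [0, 0, 0.004]],
    [85, [-230.7, 16.5, 0], [0, 0, 0.004]],
    [85, [-230.7, 16.5, 0], [0, 0, 0.004]],
    [85, [-230.7, 16.5, 0], [0, 0, 0.004]],
  ],
)

```text
clock: 5.05
tool_pos: [550.5, 175.0, 200.3]
tcp_rot: [180.0, -0.0, 89.9]
ft_force: [0.4, 0.4, -0.6]
opening: 84.9
```

```bash
python3 - <<'E'
from h import *
from fit import *
f=shot('wrist'); save(f,'w2'); print(f['state']['clock'],f['state']['tool_pos'],f['state']['dq'])
P=cloud(f); pickle.dump(f,open('w2.pkl','wb'))
print(fit(P,hR,(551,115),150,12))
E
```

```text
5.05 [550.50868954 174.97225243 200.27855722] [ 1.03399278  0.38191682 -0.33254555  0.04683924  0.01434488  0.35080224]
(array([5.5172e+02, 1.1430e+02, 1.3600e+00, 2.7000e-01]), np.float64(0.7), 40788)
```

View pics/w2.png

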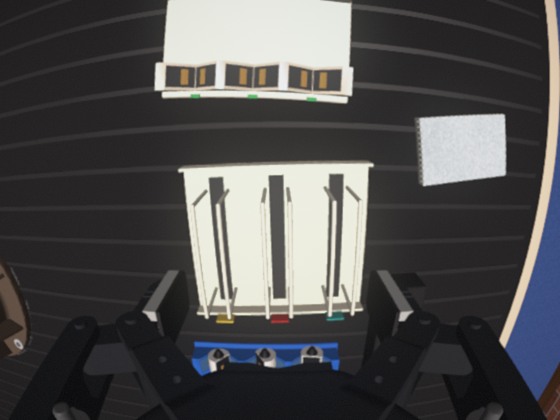

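move_arm(
  plan=[
    [85, [-220, -19, 0], [0, 0, 0]],
    [85, [-220, -19, 0], [0, 0, 0]],
    [85, [-220, -19, 0], [0, 0, 0]],
    [85, [-220, -19, 0], [0, 0, 0]],
    [85, [-220, -19, 0], [0, 0, 0]],
    [85, [-220, -19, 0], [0, 0, 0]],
  ],
)

```text
clock: 5.85
tool_pos: [530.9, -44.4, 200.0]
tcp_rot: [180.0, -0.0, 89.8]
ft_force: [-0.3, 0.7, 0.4]
opening: 85.0
```

```bash
python3 - <<'E'
from h import *
from fit import *
f=shot('wrist'); save(f,'w3'); print(f['state']['clock'],f['state']['tool_pos'],f['state']['dq'])
P=cloud(f); pickle.dump(f,open('w3.pkl','wb'))
def h2(x,y): 
    return hV(x,y)
print(fit(P,hV,(533,-110),140,60))
save(f,'w3c',(130,120,420,320),2.6)
E
```

```text
5.85 [530.88378903 -44.41588135 199.98006621] [ 0.64090345 -0.01262466  0.1174892  -0.12577523 -0.07034468  0.06517857]
(array([ 5.3468e+02, -1.1002e+02, -1.4000e-01,  2.8000e-01]), np.float64(2.22), 40892)
```

View pics/w3c.png

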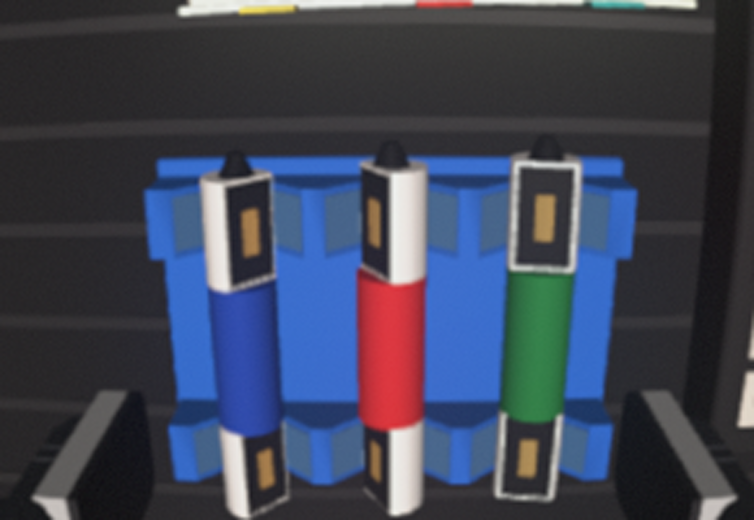

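```bash
cat > pens.py <<'E'
from h import *
def pens(f,box=None):
    """box: world xmin,xmax,ymin,ymax"""
    P=cloud(f); im=f['pixels'].astype(int); hsv=cv2.cvtColor(f['pixels'],cv2.COLOR_RGB2HSV).astype(int)
    H,S,V=hsv[...,0],hsv[...,1],hsv[...,2]
    Z=np.nan_to_num(P[...,2],nan=-99)
    res={}
    for n,c in (('red',(H<8)|(H>172)),('green',(H>55)&(H<85)),('blue',(H>105)&(H<125))):
        m=c&(S>110)&(V>40)&(Z>20)&(Z<200)
        if n=='blue': m&=(Z>31)
        if box: m&=(P[...,0]>box[0])&(P[...,0]<box[1])&(P[...,1]>box[2])&(P[...,1]<box[3])
        m=m.astype(np.uint8);k,l,st,ce=cv2.connectedComponentsWithStats(m)
        if k<2: continue
        i=1+np.argmax(st[1:,4]); 
        if st[i,4]<60: continue
        m=l==i;Q=P[m];top=np.percentile(Q[:,2],80)
        # grip centre: fit axis line in xy
        c0=Q.mean(0);u,s,vt=np.linalg.svd(Q[:,:2]-c0[:2],full_matrices=False);d=vt[0]*np.sign(vt[0][1])
        t=(Q[:,:2]-c0[:2])@d; lo,hi=np.percentile(t,[1,99]); 
        e=(Q[:,:2]-c0[:2])@np.array([-d[1],d[0]]); elo,ehi=np.percentile(e,[2,98])
        # ends: near pen, dark pixels
        mid=c0[:2]+d*(lo+hi)/2
        A=np.nan_to_num(P,nan=-999);R=A[...,:2]-mid;tt=R@d;ee=R@np.array([-d[1],d[0]])
        out=[]
        for sg in(-1,1):
            mm=(sg*tt>35)&(sg*tt<70)&(abs(ee)<13)&(Z>top-24)&(V<110)&(S<140)&(Z<top+5)
            mm=cv2.erode(mm.astype(np.uint8),np.ones((3,3)))>0
            q=P[mm]
            if len(q)>25:
                cc=np.median(q,0);uu,ss,vv=np.linalg.svd(q-cc,full_matrices=False);nn=vv[2]*np.sign(vv[2][2]);out.append((len(q),round(float(np.degrees(np.arctan2(nn[0],nn[2]))),1),np.round(cc,1).tolist()))
        res[n]=dict(mid=np.round(mid,1).tolist(),len=round(hi-lo,1),e=(round(elo,1),round(ehi,1)),top=round(top,1),yaw=round(float(np.degrees(np.arctan2(-d[0],d[1]))),1),flat=out)
    return res
E
python3 - <<'E'
from pens import *
import pickle
f=pickle.load(open('w3.pkl','rb'))
for k,v in pens(f,(430,650,-200,0)).items(): print(k,v)
T=pickle.load(open('top.pkl','rb'))[0]
for k,v in pens(T,(430,650,-200,0)).items(): print(k,v)
E
```

```text
red {'mid': [534.3, -110.4], 'len': np.float64(63.2), 'e': (np.float64(-11.9), np.float64(11.7)), 'top': np.float64(39.7), 'yaw': 0.6, 'flat': [(86, -58.4, [531.3, -161.9, 34.3]), (160, -60.1, [529.6, -56.2, 32.2])]}
green {'mid': [592.6, -107.8], 'len': np.float64(62.9), 'e': (np.float64(-12.7), np.float64(11.0)), 'top': np.float64(39.6), 'yaw': 0.4, 'flat': [(214, -7.5, [593.2, -159.8, 33.4]), (376, -7.6, [594.2, -55.3, 33.4])]}
blue {'mid': [476.1, -114.1], 'len': np.float64(63.0), 'e': (np.float64(-11.2), np.float64(13.5)), 'top': np.float64(39.6), 'yaw': 0.0, 'flat': [(169, 46.5, [478.6, -165.2, 32.5]), (294, 47.8, [479.6, -62.1, 31.7])]}
red {'mid': [530.8, -112.1], 'len': np.float64(65.4), 'e': (np.float64(-11.6), np.float64(10.6)), 'top': np.float64(41.4), 'yaw': 1.3, 'flat': []}
green {'mid': [590.7, -108.9], 'len': np.float64(60.7), 'e': (np.float64(-12.8), np.float64(11.5)), 'top': np.float64(40.9), 'yaw': -0.4, 'flat': []}
blue {'mid': [472.5, -115.1], 'len': np.float64(60.2), 'e': (np.float64(-13.0), np.float64(12.4)), 'top': np.float64(40.9), 'yaw': 0.1, 'flat': []}
```

```bash
python3 - <<'E'
from h import *
go(([534.7,-110.4,80],Rt(90)),([534.7,-110.4,11],Rt(90)))
E
```

```text
shift [-66.2, 4.0, 120.0] turn [0.0, -0.0, -0.002] rows>= 2.2
shift [-66.2, 4.0, 189.0] turn [0.0, -0.0, -0.002] rows>= 3.2
```

move_arm(
  plan=[
    [48, [-50, 4, 60], [0, 0, 0]],
    [48, [-66.2, 4, 115], [0, 0, 0]],
    [48, [-66.2, 4, 120], [0, 0, 0]],
    [48, [-66.2, 4, 150], [0, 0, 0]],
    [48, [-66.2, 4, 175], [0, 0, 0]],
    [48, [-66.2, 4, 189], [0, 0, 0]],
    [48, [-66.2, 4, 189], [0, 0, 0]],
    [20, [-66.2, 4, 189], [0, 0, 0]],
  ],
)

```text
clock: 6.9
tool_pos: [535.1, -111.6, 12.0]
tcp_rot: [179.9, 0.0, 89.8]
ft_force: [-0.2, -0.5, 0.8]
opening: 31.3
```

move_arm(
  plan=[
    [20, [0, 0, 0], [0, 0, 0]],
    [20, [0, 0, 0], [0, 0, 0]],
    [20, [0, 0, 0], [0, 0, 0]],
    [20, [0, 0, -40], [0, 0, 0]],
    [20, [0, 0, -90], [0, 0, 0]],
    [20, [0, 0, -90], [0, 0, 0]],
  ],
)

```text
clock: 7.65
tool_pos: [537.0, -112.5, 105.0]
tcp_rot: [179.6, 0.1, 89.8]
ft_force: [-0.9, -0.2, -0.9]
opening: 25.9
```

```bash
python3 - <<'E'
from h import *
f=shot('wrist'); save(f,'w4'); print(f['state']['clock'],f['state']['tool_pos'],f['state']['opening'])
a=np.radians(-2.84);u=np.array([np.cos(a),np.sin(a)])
C=np.array([529.9,342.4]);g=[C-60*u,C,C+60*u];print(g)
go(([*g[1],100],Rt(87.2)),([*g[1],12],Rt(87.2)))
E
```

```text
7.65 [ 536.98829308 -112.52218314  104.98508258] 25.937634302672876
[array([469.97369258, 345.37282336]), array([529.9, 342.4]), array([589.82630742, 339.42717664])]
shift [454.6, -7.8, 2.6] turn [0.004, 0.001, 0.045] rows>= 7.3
shift [454.7, -8.1, 90.6] turn [0.004, 0.001, 0.045] rows>= 7.4
```

View pics/w4.png

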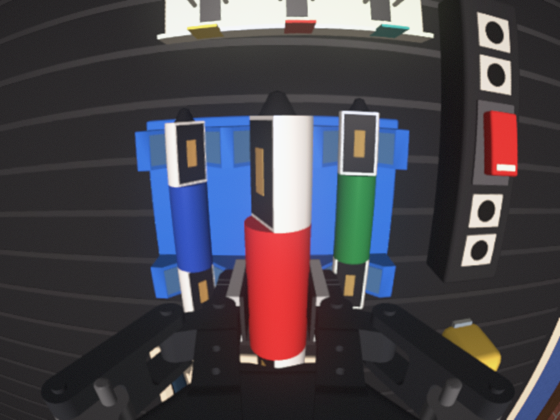

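```bash
python3 - <<'E'
from pens import *
f=shot('wrist')
r=pens(f); print(r.get('red')); print(f['state']['tool_pos'])
E
```

```text
{'mid': [536.8, -110.8], 'len': np.float64(63.2), 'e': (np.float64(-13.2), np.float64(12.8)), 'top': np.float64(131.4), 'yaw': 1.0, 'flat': [(26, -67.5, [531.1, -153.3, 123.2]), (1105, -65.2, [531.9, -57.2, 124.4])]}
[ 535.80053179 -112.226173    103.1263668 ]
```

move_arm(
  plan=[
    [20, [60, -1, 0], [0, 0, 0]],
    [20, [120, -2, 0], [0, 0, 0]],
    [20, [180, -3, 0], [0, 0, 0]],
    [20, [240, -4, 0], [0, 0, 0.045]],
    [20, [300, -5, 0], [0, 0, 0.045]],
    [20, [360, -6, 0], [0, 0, 0.045]],
    [20, [420, -6.5, 0], [0, 0, 0.045]],
    [20, [453, -7, 0], [0, 0, 0.045]],
  ],
)

```text
clock: 8.75
tool_pos: [528.1, 343.8, 99.5]
tcp_rot: [-179.9, 0.0, 87.3]
ft_force: [-0.5, -0.2, -0.7]
opening: 26.0
```

```bash
python3 - <<'E'
from h import *
from pens import pens
f=shot('wrist'); save(f,'w5'); print(f['state']['clock'],f['state']['tool_pos'],f['state']['opening'])
print(pens(f))
s=get_state();print(s['tool_pos'])
go(([529.9,341,30],Rt(87.2)),([529.9,341,12],Rt(87.2)))
E
```

```text
8.75 [528.13188845 343.84112945  99.49956715] 25.994950324523863
{'red': {'mid': [529.4, 345.2], 'len': np.float64(63.4), 'e': (np.float64(-13.1), np.float64(12.8)), 'top': np.float64(127.8), 'yaw': -1.3, 'flat': [(30, -62.6, [522.4, 303.9, 120.4]), (1145, -65.0, [526.8, 399.8, 120.9])]}}
[528.33452808 346.62540471  99.60674403]
shift [-5.6, 1.9, 69.6] turn [-0.0, -0.001, 0.002] rows>= 1.1
shift [-5.6, 1.9, 87.6] turn [-0.0, -0.001, 0.002] rows>= 1.4
```

View pics/w5.png

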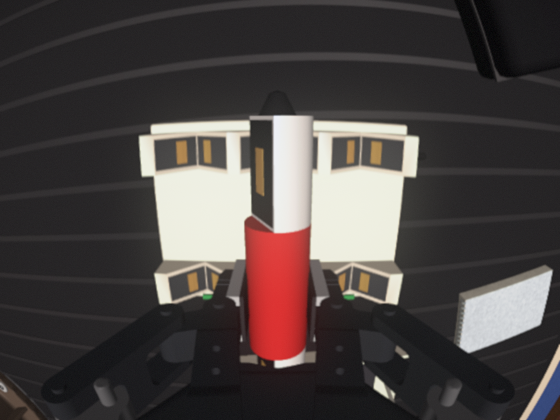

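move_arm(
  plan=[
    [20, [-5.6, 1.9, 40], [0, 0, 0]],
    [20, [-5.6, 1.9, 70], [0, 0, 0]],
    [20, [-5.6, 1.9, 70], [0, 0, 0]],
    [20, [-5.6, 1.9, 80], [0, 0, 0]],
    [20, [-5.6, 1.9, 87], [0, 0, 0]],
    [20, [-5.6, 1.9, 87], [0, 0, 0]],
    [44, [-5.6, 1.9, 87], [0, 0, 0]],
    [44, [-5.6, 1.9, 87], [0, 0, 0]],
  ],
)

```text
clock: 9.8
tool_pos: [531.1, 335.7, 14.5]
tcp_rot: [180.0, -0.0, 87.2]
ft_force: [-0.0, -0.8, 0.2]
opening: 43.7
```

move_arm(
  plan=[
    [44, [0, 0, -30], [0, 0, 0]],
    [44, [0, 0, -60], [0, 0, 0]],
    [10, [0, 0, -90], [0, 0, 0]],
    [0, [40, 0, -90], [0, 0, 0]],
    [0, [40, 0, -90], [0, 0, 0]],
    [0, [40, 0, -90], [0, 0, 0]],
  ],
)

```text
clock: 10.55
tool_pos: [532.3, 375.2, 103.8]
tcp_rot: [-180.0, 0.0, 87.2]
ft_force: [0.2, -0.3, -0.7]
opening: -0.5
```

```bash
python3 - <<'E'
from h import *
from pens import pens
f=shot('wrist'); save(f,'w6'); print(f['state']['clock'],f['state']['tool_pos'],f['state']['opening'])
print(pens(f))
E
```

```text
10.55 [532.34281987 375.18811843 103.83825311] -0.4623512853867917
{'red': {'mid': [528.9, 360.8], 'len': np.float64(35.7), 'e': (np.float64(-13.0), np.float64(18.8)), 'top': np.float64(39.6), 'yaw': -58.6, 'flat': [(306, 22.8, [573.2, 392.1, 24.9])]}}
```

View pics/w6.png

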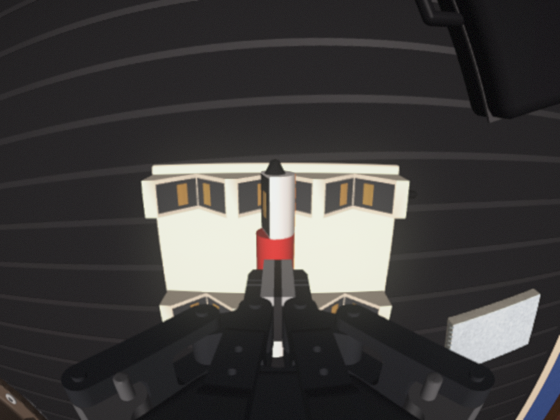

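move_arm(
  plan=[
    [0, [20, 0, -60], [0, 0, 0]],
    [0, [50, 0, -60], [0, 0, 0]],
    [0, [50, 0, -60], [0, 0, 0]],
    [0, [50, 0, -60], [0, 0, 0]],
    [0, [50, 0, -60], [0, 0, 0]],
  ],
)

```text
clock: 11.22
tool_pos: [534.9, 424.2, 163.3]
tcp_rot: [-179.9, 0.1, 87.1]
ft_force: [0.1, 0.0, 0.6]
opening: 0.0
```

```bash
python3 - <<'E'
from h import *
from pens import pens
f=shot('wrist'); save(f,'w7',(130,120,420,320),2.6); print(f['state']['clock'],f['state']['tool_pos'],f['state']['opening'])
print(pens(f))
s=get_state();print(s['tool_pos'],s['dq'])
E
```

```text
11.225 [534.93249806 424.18163677 163.32139276] 0.012497157624561649
{}
[535.05818481 424.36065319 163.47553575] [ 0.03970041 -0.06399798 -0.43595734  0.04074346 -0.05611678  0.07164204]
```

View pics/w7.png

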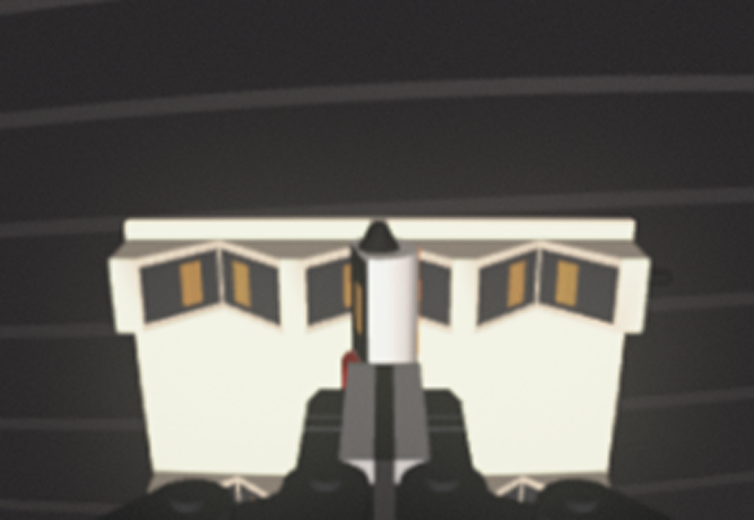

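```bash
python3 - <<'E'
from h import *
from pens import pens
f=shot('top'); print(f['state']['clock'])
for k,v in pens(f).items(): print(k,v)
f=shot('side');
for k,v in pens(f).items(): print(k,v)
s=get_state();print(s['tool_pos'],s['dq'])
go(([529.9,336,80],Rt(87.2)),([529.9,336,12],Rt(87.2)))
E
```

```text
11.275
red {'mid': [527.0, 335.8], 'len': np.float64(63.0), 'e': (np.float64(-12.9), np.float64(11.6)), 'top': np.float64(40.3), 'yaw': -3.1, 'flat': []}
green {'mid': [590.8, -108.8], 'len': np.float64(60.6), 'e': (np.float64(-12.9), np.float64(11.4)), 'top': np.float64(41.4), 'yaw': -0.8, 'flat': []}
blue {'mid': [472.5, -115.0], 'len': np.float64(60.8), 'e': (np.float64(-13.0), np.float64(12.3)), 'top': np.float64(41.6), 'yaw': 0.4, 'flat': []}
red {'mid': [696.8, -40.0], 'len': np.float64(59.2), 'e': (np.float64(-14.5), np.float64(12.5)), 'top': np.float64(58.0), 'yaw': -1.6, 'flat': []}
green {'mid': [591.3, -106.3], 'len': np.float64(66.2), 'e': (np.float64(-13.7), np.float64(11.8)), 'top': np.float64(40.2), 'yaw': -0.4, 'flat': [(32, -5.5, [592.0, -155.3, 33.5])]}
blue {'mid': [473.1, -112.0], 'len': np.float64(66.7), 'e': (np.float64(-12.7), np.float64(12.8)), 'top': np.float64(40.6), 'yaw': 0.1, 'flat': []}
[535.16220981 424.72308795 163.70369806] [ 0.18239195 -0.01035549 -0.16886397  0.10689619  0.04092355  0.15353449]
shift [-88.8, -0.8, 83.7] turn [-0.001, 0.0, -0.001] rows>= 2.0
shift [-88.8, -0.8, 151.7] turn [-0.001, 0.0, -0.001] rows>= 2.8
```

move_arm(
  plan=[
    [46, [-50, -0.8, 20], [0, 0, 0]],
    [46, [-88.8, -0.8, 75], [0, 0, 0]],
    [46, [-88.8, -0.8, 90], [0, 0, 0]],
    [46, [-88.8, -0.8, 120], [0, 0, 0]],
    [46, [-88.8, -0.8, 145], [0, 0, 0]],
    [46, [-88.8, -0.8, 151], [0, 0, 0]],
    [46, [-88.8, -0.8, 151], [0, 0, 0]],
    [20, [-88.8, -0.8, 151], [0, 0, 0]],
  ],
)

```text
clock: 12.38
tool_pos: [530.5, 337.1, 14.0]
tcp_rot: [179.9, -0.0, 87.2]
ft_force: [-0.6, 0.3, -0.1]
opening: 28.9
```

move_arm(
  plan=[
    [20, [0, 0, 0], [0, 0, 0]],
    [20, [0, 0, 0], [0, 0, 0]],
    [20, [0, 0, -3], [0, 0, 0]],
    [20, [5.4, 0, -3], [0, 0, 0]],
    [20, [5.4, 0, -3], [0, 0, 0]],
    [20, [5.4, 0, -0.5], [0, 0, 0]],
    [20, [5.4, 0, -0.5], [0, 0, 0]],
    [44, [5.4, 0, -0.5], [0, 0, 0]],
  ],
)

```text
clock: 13.38
tool_pos: [530.3, 342.1, 13.3]
tcp_rot: [-180.0, 0.0, 87.2]
ft_force: [-0.4, 1.0, -0.0]
opening: 42.6
```

move_arm(
  plan=[
    [44, [0, 0, 0], [0, 0, 0]],
    [44, [0, 0, -30], [0, 0, 0]],
    [60, [15, 0, -70], [0, 0, 0]],
    [60, [65, 0, -100], [0, 0, 0]],
    [60, [65, 0, -100], [0, 0, 0]],
    [60, [65, 0, -100], [0, 0, 0]],
    [60, [65, 0, -100], [0, 0, 0]],
  ],
)

```text
clock: 14.25
tool_pos: [532.9, 405.8, 112.4]
tcp_rot: [-179.9, 0.1, 87.2]
ft_force: [-0.3, -0.1, 0.1]
opening: 60.0
```

```bash
python3 - <<'E'
from h import *
from pens import pens
f=shot('wrist'); save(f,'w8',(130,120,420,320),2.6); print(f['state']['clock'],f['state']['tool_pos'],f['state']['opening'])
print(pens(f))
s=get_state();print(s['tool_pos'],s['dq'])
E
```

```text
14.25 [532.90541017 405.79553955 112.41952804] 59.99785891201221
{'red': {'mid': [529.6, 342.6], 'len': np.float64(63.5), 'e': (np.float64(-13.0), np.float64(12.3)), 'top': np.float64(39.4), 'yaw': -1.1, 'flat': []}}
[533.05816721 405.83285745 112.47428535] [-0.09376588  0.00283036 -0.20902069  0.04588637  0.06487203  0.15087614]
```

View pics/w8.png

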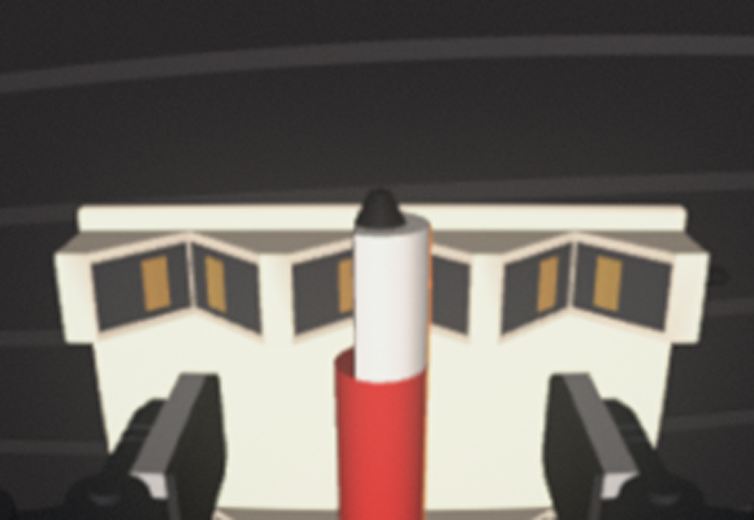

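```bash
python3 - <<'E'
from h import *
go(([537,342,60],Rt(87.2)),([537,342,43],Rt(87.2)))
E
```

```text
shift [-63.5, 7.2, 52.5] turn [-0.001, 0.001, -0.001] rows>= 1.3
shift [-63.5, 7.2, 69.5] turn [-0.001, 0.001, -0.001] rows>= 1.5
```

move_arm(
  plan=[
    [0, [-30, 7.2, 10], [0, 0, 0]],
    [0, [-63.5, 7.2, 45], [0, 0, 0]],
    [0, [-63.5, 7.2, 50], [0, 0, 0]],
    [0, [-63.5, 7.2, 60], [0, 0, 0]],
    [0, [-63.5, 7.2, 69.5], [0, 0, 0]],
    [0, [-63.5, 7.2, 72], [0, 0, 0]],
    [0, [-63.5, 7.2, 74], [0, 0, 0]],
    [0, [-63.5, 7.2, 74], [0, 0, 0]],
  ],
)

```text
clock: 15.3
tool_pos: [537.6, 343.6, 39.7]
tcp_rot: [180.0, -0.0, 87.2]
ft_force: [0.1, 0.3, 0.4]
opening: 0.0
```

move_arm(
  plan=[
    [0, [0, 0, 1], [0, 0, 0]],
    [0, [0, 0, 1.5], [0, 0, 0]],
    [0, [0, 0, 1.5], [0, 0, 0]],
  ],
)

```text
clock: 15.68
tool_pos: [538.1, 343.6, 38.9]
tcp_rot: [179.9, -0.0, 87.2]
ft_force: [-1.3, -1.2, 9.4]
opening: -0.2
```

move_arm(
  plan=[
    [0, [0, -4, 0.3], [0, 0, 0]],
    [0, [0, -8, 0.3], [0, 0, 0]],
    [0, [0, -12, 0.3], [0, 0, 0]],
    [0, [0, -16, 0.3], [0, 0, 0]],
  ],
)

```text
clock: 16.18
tool_pos: [521.3, 344.0, 37.6]
tcp_rot: [-180.0, 0.0, 87.2]
ft_force: [0.1, 0.0, -0.2]
opening: -0.0
```

```bash
python3 - <<'E'
from h import *
from pens import pens
s=get_state();print(s['tool_pos'],s['ft_force'])
f=shot('wrist'); save(f,'w9'); 
E
```

```text
[521.25934316 344.04074634  37.62766467] [ 0.14042566  0.02571079 -0.22361194]
```

View pics/w9.png

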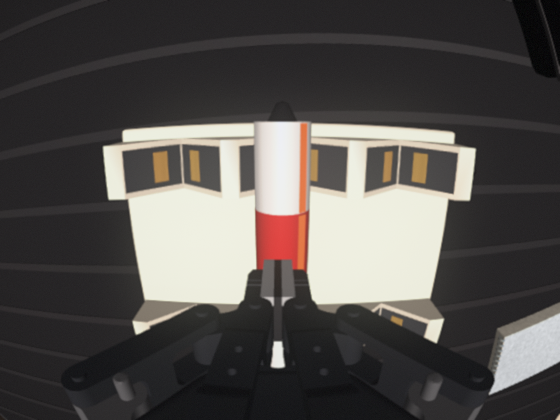

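```bash
python3 - <<'E'
from h import *
go(([475,-40,150],Rt(90)),([475,-113,70],Rt(90)))
E
```

```text
shift [-385.8, -26.9, -112.3] turn [-0.001, 0.0, -0.049] rows>= 6.4
shift [-458.7, -23.3, -32.3] turn [-0.001, 0.0, -0.049] rows>= 7.4
```

move_arm(
  plan=[
    [0, [0, 0, -50], [0, 0, 0]],
    [48, [-40, -3, -95], [0, 0, 0]],
    [48, [-100, -8, -112], [0, 0, -0.049]],
    [48, [-160, -12, -112], [0, 0, -0.049]],
    [48, [-220, -16, -112], [0, 0, -0.049]],
    [48, [-280, -20, -112], [0, 0, -0.049]],
    [48, [-340, -24, -112], [0, 0, -0.049]],
    [48, [-385.8, -26.9, -112], [0, 0, -0.049]],
  ],
)

```text
clock: 17.23
tool_pos: [475.3, -42.0, 149.8]
tcp_rot: [180.0, 0.0, 90.0]
ft_force: [0.6, -0.6, 0.5]
opening: 47.5
```

move_arm(
  plan=[
    [48, [0, 0, 0], [0, 0, 0]],
    [48, [0, 0, 0], [0, 0, 0]],
  ],
)

```text
clock: 17.48
tool_pos: [475.8, -39.8, 149.7]
tcp_rot: [180.0, -0.0, 90.0]
ft_force: [-0.6, 0.4, -0.4]
opening: 47.9
```

```bash
python3 - <<'E'
from h import *
from pens import pens
f=shot('wrist'); save(f,'w10'); print(f['state']['clock'],f['state']['tool_pos'],f['state']['opening'])
r=pens(f);print(r)
s=get_state();print(s['tool_pos'],s['dq'])
b=r['blue']; y=b['mid'][1]
go(([475,y,60],Rt(90)),([475,y,12],Rt(90)))
E
```

```text
17.475 [475.82809651 -39.83341076 149.72149968] 47.93935082570513
{'red': {'mid': [695.7, -46.0], 'len': np.float64(45.4), 'e': (np.float64(-16.6), np.float64(10.5)), 'top': np.float64(56.9), 'yaw': -2.3, 'flat': [(128, -5.1, [696.8, -96.7, 41.1]), (173, 0.3, [698.1, 7.8, 41.7])]}, 'green': {'mid': [590.4, -107.8], 'len': np.float64(63.2), 'e': (np.float64(-13.3), np.float64(9.5)), 'top': np.float64(39.5), 'yaw': 0.0, 'flat': [(33, -11.2, [593.6, -146.1, 33.3]), (424, -8.6, [592.6, -54.2, 33.2])]}, 'blue': {'mid': [475.0, -113.4], 'len': np.float64(63.1), 'e': (np.float64(-12.3), np.float64(12.9)), 'top': np.float64(39.6), 'yaw': -0.6, 'flat': [(142, 45.3, [476.6, -164.7, 34.5]), (341, 47.5, [478.4, -59.8, 33.3])]}}
[475.85533029 -39.3404578  149.69660626] [ 0.92107118  0.15315813 -0.01389485 -0.05565833 -0.03872264 -0.17070644]
shift [-74.1, -0.9, 89.7] turn [-0.0, -0.0, 0.0] rows>= 1.9
shift [-74.1, -0.9, 137.7] turn [-0.0, -0.0, 0.0] rows>= 2.5
```

View pics/w10.png

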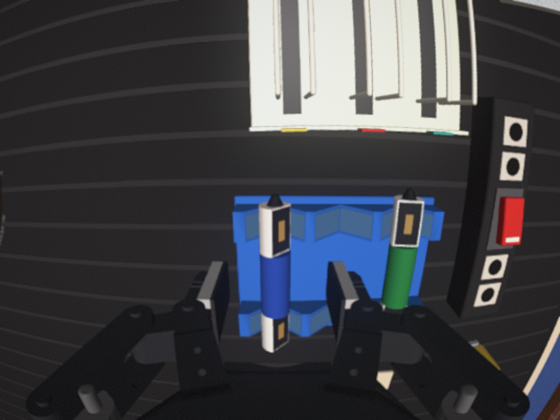

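move_arm(
  plan=[
    [48, [-55, -0.6, 40], [0, 0, 0]],
    [48, [-74, -0.6, 85], [0, 0, 0]],
    [48, [-74, -0.6, 110], [0, 0, 0]],
    [48, [-74, -0.6, 130], [0, 0, 0]],
    [48, [-74, -0.6, 137], [0, 0, 0]],
    [48, [-74, -0.6, 137], [0, 0, 0]],
    [20, [-74, -0.6, 137], [0, 0, 0]],
    [20, [-74, -0.6, 137], [0, 0, 0]],
  ],
)

```text
clock: 18.52
tool_pos: [475.1, -113.7, 13.4]
tcp_rot: [180.0, 0.0, 90.0]
ft_force: [-3.8, 1.4, 6.7]
opening: 26.1
```

move_arm(
  plan=[
    [20, [0, 0, 0], [0, 0, 0]],
    [20, [0, 0, 0], [0, 0, 0]],
    [20, [0, 0, -40], [0, 0, 0]],
    [20, [0, 0, -90], [0, 0, 0]],
    [20, [30, 0, -95], [0, 0, 0]],
    [20, [90, 0, -95], [0, 0, 0]],
    [20, [150, 0, -95], [0, 0, 0]],
    [20, [210, 0, -95], [0, 0, 0]],
  ],
)

```text
clock: 19.52
tool_pos: [475.6, 97.9, 108.4]
tcp_rot: [179.9, -0.0, 90.0]
ft_force: [1.0, -0.8, -1.5]
opening: 26.0
```

```bash
python3 - <<'E'
from h import *
from pens import pens
f=shot('wrist'); print(f['state']['clock'],f['state']['tool_pos'],f['state']['opening'])
r=pens(f);print(r.get('blue'))
s=get_state();print(s['tool_pos'],s['dq'])
go(([470,345,110],Rt(87.2)))
E
```

```text
19.525 [475.57653998  97.86701094 108.37380303] 26.016224749528376
{'mid': [476.8, 97.9], 'len': np.float64(63.1), 'e': (np.float64(-12.6), np.float64(12.9)), 'top': np.float64(135.9), 'yaw': -0.4, 'flat': [(101, 34.9, [482.2, 56.2, 127.1]), (2569, 38.7, [479.4, 151.5, 129.7])]}
[475.4431922  103.67823457 108.44554752] [-6.30304923 -0.31067559  1.08187193 -0.47095055 -0.51888276 -9.80993209]
shift [241.3, -5.0, -1.2] turn [0.002, -0.002, 0.051] rows>= 3.9
```

move_arm(
  plan=[
    [20, [60, -1.5, 0], [0, 0, 0.02]],
    [20, [120, -3, 0], [0, 0, 0.05]],
    [20, [180, -4, 0], [0, 0, 0.05]],
    [20, [230, -5, 0], [0, 0, 0.05]],
    [20, [248.5, -5, 0], [0, 0, 0.05]],
    [20, [248.5, -5, 30], [0, 0, 0.05]],
    [20, [248.5, -5, 60], [0, 0, 0.05]],
    [20, [248.5, -5, 60], [0, 0, 0.05]],
  ],
)

```text
clock: 20.58
tool_pos: [469.1, 343.2, 46.3]
tcp_rot: [-179.8, 0.1, 87.1]
ft_force: [0.2, 0.2, -0.9]
opening: 25.9
```

```bash
python3 - <<'E'
from h import *
from pens import pens
f=shot('wrist'); print(f['state']['clock'],f['state']['tool_pos'],f['state']['opening']);save(f,'w11')
r=pens(f);print(r.get('blue'))
s=get_state();print(s['tool_pos'],s['dq'])
E
```

```text
20.575 [469.12139212 343.21913373  46.29156635] 25.88568778377398
{'mid': [470.6, 343.2], 'len': np.float64(63.3), 'e': (np.float64(-12.4), np.float64(12.9)), 'top': np.float64(73.8), 'yaw': -3.5, 'flat': [(101, 36.8, [474.2, 301.0, 65.3]), (2630, 39.2, [475.7, 396.2, 67.6])]}
[469.96550513 343.77454599  47.56878347] [ 0.02910793 -1.56874027 -1.01604661  0.00832033  0.58633211  0.08255654]
```

View pics/w11.png

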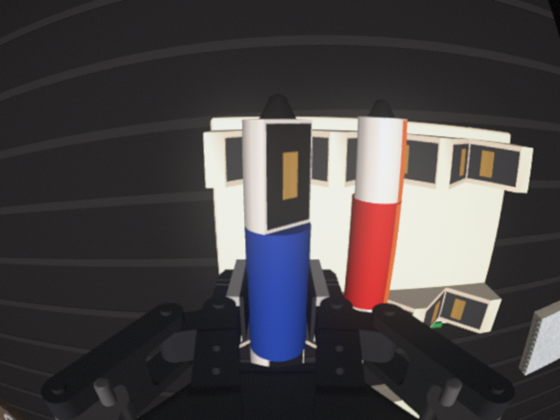

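move_arm(
  plan=[
    [20, [1.8, 0, 15], [0, 0, 0]],
    [20, [1.8, 0, 28], [0, 0, 0]],
    [20, [1.8, 0, 34.5], [0, 0, 0]],
    [20, [1.8, 0, 34.5], [0, 0, 0]],
    [20, [1.8, 0, 34.5], [0, 0, 0]],
    [42, [1.8, 0, 34.5], [0, 0, 0]],
    [42, [1.8, 0, 34.5], [0, 0, 0]],
    [42, [1.8, 0, 20], [0, 0, 0]],
  ],
)

```text
clock: 21.62
tool_pos: [469.9, 346.0, 27.5]
tcp_rot: [-179.9, 0.1, 87.1]
ft_force: [0.2, -0.5, -0.2]
opening: 42.2
```

move_arm(
  plan=[
    [42, [0, 0, -30], [0, 0, 0]],
    [55, [15, 0, -70], [0, 0, 0]],
    [55, [60, 0, -95], [0, 0, 0]],
    [55, [60, 0, -95], [0, 0, 0]],
    [55, [60, 0, -95], [0, 0, 0]],
    [55, [60, 0, -95], [0, 0, 0]],
  ],
)

```text
clock: 22.38
tool_pos: [472.8, 405.2, 122.2]
tcp_rot: [-179.9, 0.1, 87.1]
ft_force: [-0.6, 0.3, -1.4]
opening: 55.3
```

```bash
python3 - <<'E'
from h import *
from pens import pens
f=shot('wrist'); print(f['state']['clock'],f['state']['tool_pos'],f['state']['opening']);save(f,'w12')
r=pens(f);print(r)
s=get_state();print(s['tool_pos'],s['dq'])
go(([462,345,60],Rt(87.2)),([462,345,40],Rt(87.2)))
E
```

```text
22.375 [472.80581288 405.18584337 122.18233564] 55.329988375190055
{'red': {'mid': [516.5, 359.8], 'len': np.float64(96.4), 'e': (np.float64(-16.7), np.float64(16.3)), 'top': np.float64(34.3), 'yaw': -1.5, 'flat': [(150, -17.0, [525.6, 419.6, 26.1])]}, 'blue': {'mid': [470.2, 346.3], 'len': np.float64(63.0), 'e': (np.float64(-11.7), np.float64(12.0)), 'top': np.float64(39.6), 'yaw': -3.2, 'flat': [(273, 31.7, [469.0, 294.0, 33.9]), (598, 30.5, [475.0, 399.6, 33.3])]}}
[472.94034785 405.25321235 122.15500188] [-0.03227732  0.18902779 -0.27280467  0.01780566 -0.00530286  0.07747986]
shift [-60.7, -7.8, 62.2] turn [-0.001, 0.001, -0.002] rows>= 1.4
shift [-60.6, -7.8, 82.2] turn [-0.001, 0.001, -0.002] rows>= 1.6
```

View pics/w12.png

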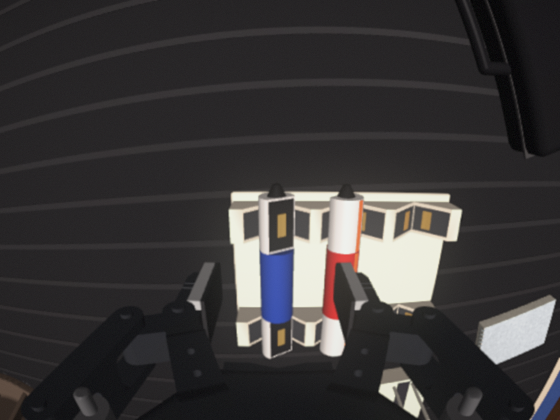

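move_arm(
  plan=[
    [0, [-30, -11.5, 20], [0, 0, 0]],
    [0, [-59.5, -11.5, 55], [0, 0, 0]],
    [0, [-59.5, -11.5, 62], [0, 0, 0]],
    [0, [-59.5, -11.5, 75], [0, 0, 0]],
    [0, [-59.5, -11.5, 81], [0, 0, 0]],
    [0, [-59.5, -11.5, 83], [0, 0, 0]],
    [0, [-59.5, -11.5, 84.5], [0, 0, 0]],
    [0, [-59.5, -11.5, 84.5], [0, 0, 0]],
  ],
)

```text
clock: 23.42
tool_pos: [459.1, 347.9, 38.9]
tcp_rot: [180.0, -0.0, 87.2]
ft_force: [-2.8, -1.3, 7.6]
opening: 0.1
```

move_arm(
  plan=[
    [0, [0, 0, 0.6], [0, 0, 0]],
    [0, [0, 4, 0.6], [0, 0, 0]],
    [0, [0, 8, 0.6], [0, 0, 0]],
    [0, [0, 12, 0.6], [0, 0, 0]],
    [0, [0, 16, 0.6], [0, 0, 0]],
  ],
)

```text
clock: 24.05
tool_pos: [475.6, 347.5, 39.1]
tcp_rot: [179.9, -0.1, 87.2]
ft_force: [0.4, 0.5, 7.8]
opening: -0.4
```

move_arm(
  plan=[
    [0, [0, 4, 0], [0, 0, 0]],
    [0, [0, 8, 0], [0, 0, 0]],
    [0, [0, 11, 0], [0, 0, 0]],
    [0, [0, 11, 0], [0, 0, 0]],
  ],
)

```text
clock: 24.55
tool_pos: [486.0, 346.1, 37.5]
tcp_rot: [-180.0, 0.0, 87.1]
ft_force: [0.6, -0.5, 1.5]
opening: -0.2
```

```bash
python3 - <<'E'
from h import *
from pens import pens
f=shot('wrist'); print(f['state']['clock'],f['state']['tool_pos'],f['state']['opening']);save(f,'w13')
s=get_state();print(s['tool_pos'],s['dq'])
E
```

```text
24.55 [485.9529735  346.07250931  37.50730368] -0.18722202552559797
[485.75564035 346.02554843  37.47919292] [-0.00779114 -0.16653374  0.24131615  0.07536765 -0.11092133 -0.06179817]
```

View pics/w13.png

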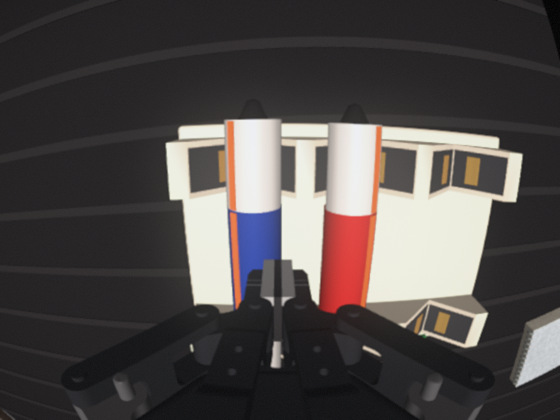

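```bash
python3 - <<'E'
from h import *
go(([500,300,150],Rt(90)),([594,-35,150],Rt(90)))
E
```

```text
shift [-45.3, 16.5, -112.5] turn [-0.0, 0.0, -0.05] rows>= 2.0
shift [-375.1, 127.2, -112.5] turn [-0.0, 0.0, -0.05] rows>= 6.6
```

move_arm(
  plan=[
    [0, [0, 0, -50], [0, 0, 0]],
    [48, [-30, 10, -100], [0, 0, 0]],
    [48, [-85, 28, -112.5], [0, 0, -0.05]],
    [48, [-140, 47, -112.5], [0, 0, -0.05]],
    [48, [-197, 66, -112.5], [0, 0, -0.05]],
    [48, [-254, 86, -112.5], [0, 0, -0.05]],
    [48, [-312, 106, -112.5], [0, 0, -0.05]],
    [48, [-375, 127, -112.5], [0, 0, -0.05]],
  ],
)

```text
clock: 25.6
tool_pos: [593.0, -32.9, 150.1]
tcp_rot: [-180.0, -0.0, 90.0]
ft_force: [0.3, 0.2, 0.0]
opening: 47.7
```

move_arm(
  plan=[
    [48, [0, 0, 0], [0, 0, 0]],
    [48, [0, 0, 0], [0, 0, 0]],
    [48, [0, 0, 0], [0, 0, 0]],
  ],
)

```text
clock: 25.98
tool_pos: [592.5, -29.9, 150.0]
tcp_rot: [-180.0, -0.0, 90.1]
ft_force: [0.1, 0.2, -0.5]
opening: 47.9
```

```bash
python3 - <<'E'
from h import *
from pens import pens
f=shot('wrist'); print(f['state']['clock'],f['state']['tool_pos'],f['state']['opening']);save(f,'w14')
r=pens(f);print(r.get('green'))
s=get_state();print(s['tool_pos'],s['dq'])
g=r['green'];y=g['mid'][1]
go(([594.5,y,60],Rt(90)),([594.5,y,12],Rt(90)))
f=shot('top')
for k,v in pens(f).items(): print(k,v)
save(f,'t1',(100,160,400,310),2.6)
E
```

```text
25.975 [592.46944768 -29.87402711 150.04937373] 47.87049802233616
{'mid': [594.5, -107.5], 'len': np.float64(63.4), 'e': (np.float64(-12.2), np.float64(12.0)), 'top': np.float64(39.7), 'yaw': 0.2, 'flat': [(275, -8.1, [594.4, -158.3, 33.4]), (563, -7.9, [593.3, -54.6, 33.4])]}
[592.5204225  -29.76431418 150.0707251 ] [ 0.20208595 -0.1275327  -0.01452962 -0.06365917 -0.04893471 -0.12013326]
shift [-77.8, 1.9, 90.1] turn [-0.0, -0.0, 0.002] rows>= 1.9
shift [-77.8, 1.9, 138.1] turn [-0.0, -0.0, 0.002] rows>= 2.5
red {'mid': [519.8, 340.9], 'len': np.float64(60.7), 'e': (np.float64(-10.1), np.float64(9.5)), 'top': np.float64(36.6), 'yaw': -3.0, 'flat': []}
green {'mid': [590.7, -102.6], 'len': np.float64(48.5), 'e': (np.float64(-12.6), np.float64(12.0)), 'top': np.float64(41.2), 'yaw': 2.8, 'flat': []}
blue {'mid': [475.5, 344.3], 'len': np.float64(60.0), 'e': (np.float64(-9.0), np.float64(8.2)), 'top': np.float64(36.8), 'yaw': -2.4, 'flat': []}
```

View pics/t1.png

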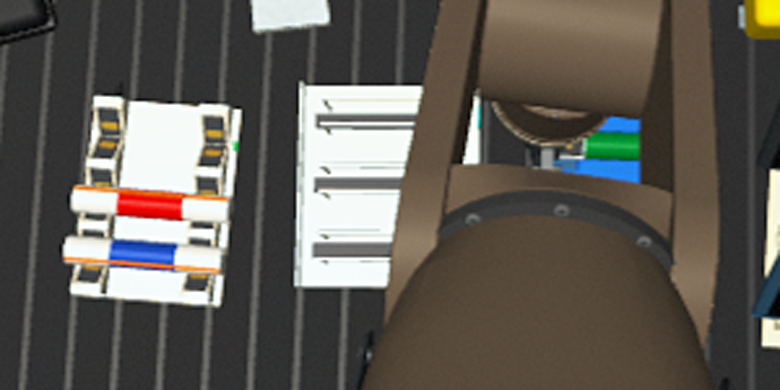

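View pics/w14.png

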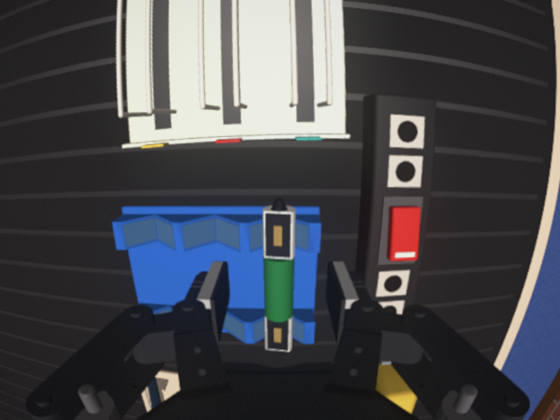

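move_arm(
  plan=[
    [48, [-55, 2, 40], [0, 0, 0]],
    [48, [-78, 2, 85], [0, 0, 0]],
    [48, [-78, 2, 110], [0, 0, 0]],
    [48, [-78, 2, 130], [0, 0, 0]],
    [48, [-78, 2, 137], [0, 0, 0]],
    [48, [-78, 2, 137], [0, 0, 0]],
    [20, [-78, 2, 137], [0, 0, 0]],
    [20, [-78, 2, 137], [0, 0, 0]],
  ],
)

```text
clock: 27.08
tool_pos: [594.8, -108.8, 14.0]
tcp_rot: [180.0, 0.0, 90.0]
ft_force: [-4.0, 2.6, 7.4]
opening: 26.2
```

move_arm(
  plan=[
    [20, [0, 0, 0], [0, 0, 0]],
    [20, [0, 0, 0], [0, 0, 0]],
    [20, [0, 0, -40], [0, 0, 0]],
    [20, [0, 0, -90], [0, 0, 0]],
    [20, [30, 0, -95], [0, 0, 0]],
    [20, [90, 0, -95], [0, 0, 0]],
    [20, [150, 0, -95], [0, 0, 0]],
    [20, [210, 0, -95], [0, 0, 0]],
  ],
)

```text
clock: 28.08
tool_pos: [595.1, 102.8, 109.0]
tcp_rot: [179.9, -0.0, 90.0]
ft_force: [1.4, -0.0, -0.7]
opening: 26.4
```

```bash
python3 - <<'E'
from h import *
from pens import pens
f=shot('wrist'); print(f['state']['clock'],f['state']['tool_pos'],f['state']['opening'])
r=pens(f);print(r.get('green'))
s=get_state();print(s['tool_pos'],s['dq'])
go(([590,339.4,110],Rt(87.2)))
E
```

```text
28.075 [595.14553414 102.81487254 109.01093626] 26.421586398836734
{'mid': [596.3, 103.9], 'len': np.float64(62.7), 'e': (np.float64(-12.4), np.float64(12.3)), 'top': np.float64(135.6), 'yaw': -0.1, 'flat': [(258, -14.9, [593.9, 63.2, 129.0]), (3298, -15.3, [595.8, 157.1, 129.5])]}
[594.92607051 109.26176109 109.08115362] [-4.36169079 -0.3324492   1.00855868 -0.21797801 -0.24686317 -7.88973683]
shift [230.1, -4.5, -0.5] turn [0.002, -0.002, 0.051] rows>= 3.7
```

move_arm(
  plan=[
    [20, [60, -1.5, 0], [0, 0, 0.02]],
    [20, [120, -3, 0], [0, 0, 0.05]],
    [20, [175, -4, 0], [0, 0, 0.05]],
    [20, [220, -5, 0], [0, 0, 0.05]],
    [20, [236, -5, 0], [0, 0, 0.05]],
    [20, [236, -5, 30], [0, 0, 0.05]],
    [20, [236, -5, 60], [0, 0, 0.05]],
    [20, [236, -5, 60], [0, 0, 0.05]],
  ],
)

```text
clock: 29.12
tool_pos: [588.6, 335.6, 46.4]
tcp_rot: [-179.8, 0.1, 87.1]
ft_force: [-0.1, 0.4, -0.4]
opening: 26.3
```

```bash
python3 - <<'E'
from h import *
from pens import pens
f=shot('wrist'); print(f['state']['clock'],f['state']['tool_pos'],f['state']['opening']);save(f,'w15')
r=pens(f);print(r.get('green'))
s=get_state();print(s['tool_pos'],s['dq'])
E
```

```text
29.125 [588.57519726 335.59198984  46.43855686] 26.343412715185245
{'mid': [590.1, 336.7], 'len': np.float64(62.5), 'e': (np.float64(-12.2), np.float64(12.2)), 'top': np.float64(73.1), 'yaw': -3.4, 'flat': [(264, -14.6, [585.3, 296.2, 66.6]), (3300, -15.1, [591.9, 389.7, 66.8])]}
[589.60274427 336.15514194  47.96667482] [ 0.10956643 -1.64637682 -1.22280436  0.02716429  0.28129076  0.1466001 ]
```

View pics/w15.png

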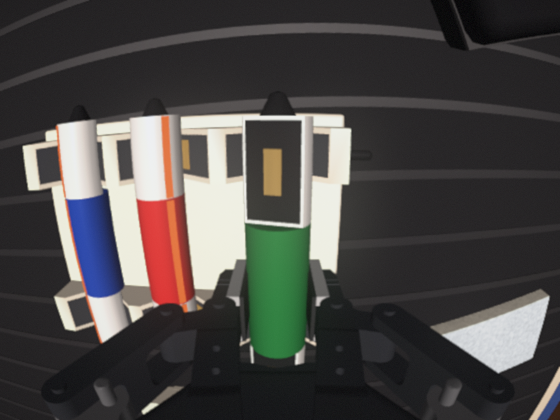

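move_arm(
  plan=[
    [20, [2, 0, 15], [0, 0, 0]],
    [20, [2, 0, 28], [0, 0, 0]],
    [20, [2, 0, 34.5], [0, 0, 0]],
    [20, [2, 0, 34.5], [0, 0, 0]],
    [20, [2, 0, 34.5], [0, 0, 0]],
    [42, [2, 0, 34.5], [0, 0, 0]],
    [42, [2, 0, 34.5], [0, 0, 0]],
    [42, [2, 0, 20], [0, 0, 0]],
  ],
)

```text
clock: 30.18
tool_pos: [589.4, 338.6, 27.7]
tcp_rot: [-179.9, 0.1, 87.1]
ft_force: [0.4, -0.7, 0.3]
opening: 41.9
```

move_arm(
  plan=[
    [42, [0, 0, -30], [0, 0, 0]],
    [55, [15, 0, -70], [0, 0, 0]],
    [55, [60, 0, -95], [0, 0, 0]],
    [55, [60, 0, -95], [0, 0, 0]],
    [55, [60, 0, -95], [0, 0, 0]],
    [55, [60, 0, -95], [0, 0, 0]],
  ],
)

```text
clock: 30.92
tool_pos: [592.5, 397.8, 122.5]
tcp_rot: [-179.9, 0.1, 87.1]
ft_force: [-0.3, -1.3, -0.2]
opening: 55.1
```

```bash
python3 - <<'E'
from h import *
from pens import pens
f=shot('wrist'); print(f['state']['clock'],f['state']['tool_pos'],f['state']['opening']);save(f,'w16')
r=pens(f);print(r)
s=get_state();print(s['tool_pos'],s['dq'])
go(([603,339.5,42],Rt(87.2)))
E
```

```text
30.925 [592.54212099 397.78591342 122.48320492] 55.14607210588457
{'red': {'mid': [538.0, 377.7], 'len': np.float64(67.8), 'e': (np.float64(-10.5), np.float64(10.9)), 'top': np.float64(35.0), 'yaw': -43.2, 'flat': [(98, 88.2, [574.9, 401.9, 29.2])]}, 'green': {'mid': [590.1, 339.8], 'len': np.float64(61.8), 'e': (np.float64(-10.3), np.float64(10.3)), 'top': np.float64(39.8), 'yaw': -3.2, 'flat': [(307, -17.0, [588.2, 287.8, 33.9]), (672, -18.0, [591.0, 391.4, 33.3])]}, 'blue': {'mid': [478.1, 345.9], 'len': np.float64(60.5), 'e': (np.float64(-7.5), np.float64(8.7)), 'top': np.float64(35.1), 'yaw': -3.5, 'flat': []}}
[592.64586434 397.80690026 122.47233312] [-0.0206527   0.15176219 -0.22574381  0.04175055  0.01180244  0.05088251]
shift [-57.6, 13.4, 80.5] turn [-0.001, 0.001, -0.002] rows>= 1.6
```

View pics/w16.png

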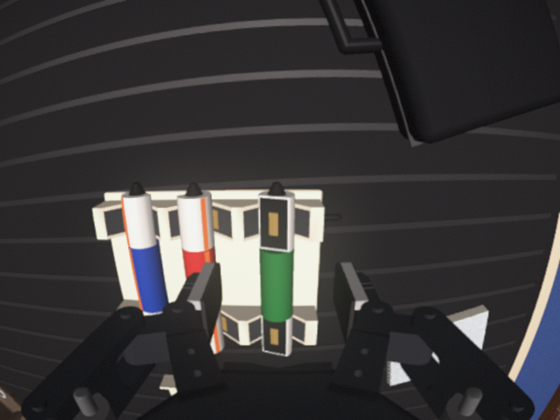

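move_arm(
  plan=[
    [0, [-30, 13.4, 20], [0, 0, 0]],
    [0, [-57.6, 13.4, 55], [0, 0, 0]],
    [0, [-57.6, 13.4, 62], [0, 0, 0]],
    [0, [-57.6, 13.4, 75], [0, 0, 0]],
    [0, [-57.6, 13.4, 81], [0, 0, 0]],
    [0, [-57.6, 13.4, 83.5], [0, 0, 0]],
    [0, [-57.6, 13.4, 85.2], [0, 0, 0]],
    [0, [-57.6, 13.4, 85.2], [0, 0, 0]],
  ],
)

```text
clock: 31.98
tool_pos: [603.5, 340.9, 38.2]
tcp_rot: [180.0, -0.0, 87.1]
ft_force: [0.3, 0.4, -0.4]
opening: 0.1
```

move_arm(
  plan=[
    [0, [0, 0, -3], [0, 0, 0]],
    [0, [0, -3, -3], [0, 0, 0]],
    [0, [0, -3, 0.2], [0, 0, 0]],
    [0, [0, -3, 0.2], [0, 0, 0]],
  ],
)

```text
clock: 32.48
tool_pos: [601.1, 341.1, 38.1]
tcp_rot: [179.9, -0.0, 87.1]
ft_force: [0.6, -0.3, 5.4]
opening: 0.2
```

move_arm(
  plan=[
    [0, [0, 0, 0.3], [0, 0, 0]],
    [0, [0, -4, 0.3], [0, 0, 0]],
    [0, [0, -8, 0.3], [0, 0, 0]],
    [0, [0, -12, 0.2], [0, 0, 0]],
  ],
)

```text
clock: 32.98
tool_pos: [591.4, 342.5, 39.6]
tcp_rot: [179.7, -0.2, 87.1]
ft_force: [4.7, 1.3, 16.8]
opening: -0.0
```

move_arm(
  plan=[
    [0, [0, -4, 0], [0, 0, 0]],
    [0, [0, -8, 0], [0, 0, 0]],
    [0, [0, -12, 0], [0, 0, 0]],
    [0, [0, -13, 0], [0, 0, 0]],
  ],
)

```text
clock: 33.48
tool_pos: [575.2, 342.0, 37.3]
tcp_rot: [-180.0, 0.0, 87.1]
ft_force: [-0.1, -0.1, 0.3]
opening: 0.0
```

```bash
python3 - <<'E'
from h import *
f=shot('wrist'); print(f['state']['clock'],f['state']['tool_pos'],f['state']['ft_force']);save(f,'w17')
E
```

```text
33.475 [575.15535175 342.02800191  37.33903295] [-0.12004482 -0.07745571  0.28470804]
```

View pics/w17.png

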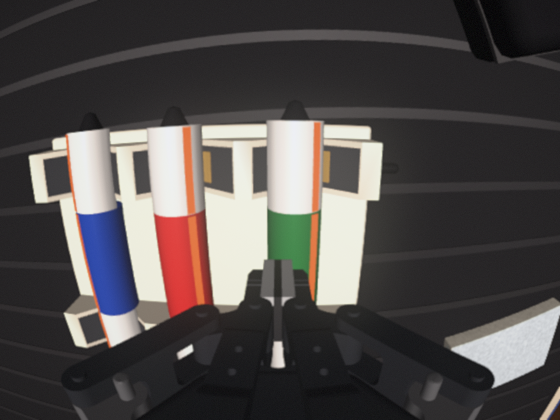

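move_arm(
  plan=[
    [0, [0, 0, -40], [0, 0, 0]],
    [85, [20, -20, -80], [0, 0, 0]],
    [85, [70, -40, -110], [0, 0, 0]],
    [85, [70, -40, -110], [0, 0, 0]],
    [85, [70, -40, -110], [0, 0, 0]],
  ],
)

```text
clock: 34.15
tool_pos: [538.7, 413.7, 146.9]
tcp_rot: [-180.0, 0.0, 87.2]
ft_force: [-0.1, -0.6, -0.0]
opening: 72.0
```

```bash
python3 - <<'E'
from h import *
f=shot('wrist'); print(f['state']['clock'],f['state']['tool_pos'],f['state']['ft_force']);save(f,'w18')
P=cloud(f);Q=P[np.isfinite(P[...,0])]
a=np.radians(-2.84);C=np.array([529.9,342.4]);X=Q[:,:2]-C
x=np.cos(a)*X[:,0]+np.sin(a)*X[:,1];y=-np.sin(a)*X[:,0]+np.cos(a)*X[:,1]
for c in(-60,0,60):
    m=(abs(x-c)<20)&(abs(y)<28)&(Q[:,2]>22)
    # circle fit of radius 14
    from scipy.optimize import least_squares
    r=least_squares(lambda p:np.hypot(x[m]-p[0],Q[m,2]-p[1])-14,[c,22],loss='soft_l1')
    print(c,m.sum(),r.x, np.percentile(Q[m,2],98))
    e=(abs(x-c)<20)&(abs(y)<95)&(Q[:,2]>25); print('y extent',np.percentile(y[e],[0.5,99.5]))
E
```

```text
34.15 [538.71123956 413.67499302 146.85300701] [-0.1401911  -0.64295369 -0.04395831]
-60 1392 [-54.78526483  21.22499735] 35.96530086604446
y extent [-70.57380089  84.96024209]
0 1587 [-5.12234788 21.2723382 ] 35.949410732447035
y extent [-71.66235506  91.58184509]
60 1528 [54.82770359 21.23269172] 35.87525345593937
y extent [-70.12344255  87.86779357]
```

View pics/w18.png

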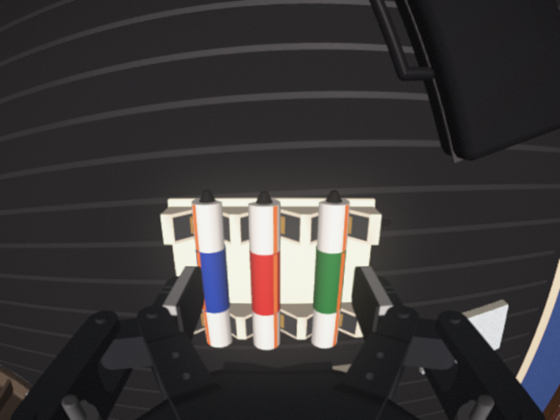

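```bash
python3 - <<'E'
from h import *
from pens import pens
f=shot('wrist'); print({k:(v['mid'],v['len'],v['top']) for k,v in pens(f).items()})
go(([530,-270,290],Rt(90)))
E
```

```text
{'red': ([524.0, 342.1], np.float64(62.0), np.float64(35.0)), 'green': ([583.2, 340.6], np.float64(59.0), np.float64(35.3)), 'blue': ([477.4, 346.2], np.float64(60.7), np.float64(35.2))}
shift [-682.5, 25.5, -142.8] turn [-0.001, 0.001, -0.051] rows>= 11.2
```

move_arm(
  plan=[
    [85, [-60, 2, -30], [0, 0, -0.05]],
    [85, [-120, 4, -60], [0, 0, -0.05]],
    [85, [-180, 6, -90], [0, 0, -0.05]],
    [85, [-240, 8, -120], [0, 0, -0.05]],
    [85, [-300, 10, -142], [0, 0, -0.05]],
    [85, [-362, 13, -142], [0, 0, -0.05]],
    [85, [-424, 15, -142], [0, 0, -0.05]],
    [85, [-486, 18, -142], [0, 0, -0.05]],
  ],
)

```text
clock: 35.25
tool_pos: [532.0, -57.8, 288.9]
tcp_rot: [-180.0, -0.0, 89.9]
ft_force: [0.8, -0.3, -0.1]
opening: 84.9
```

move_arm(
  plan=[
    [85, [-60, 2, 0], [0, 0, 0]],
    [85, [-120, 4, 0], [0, 0, 0]],
    [85, [-180, 6, 0], [0, 0, 0]],
    [85, [-197, 7, 0], [0, 0, 0]],
    [85, [-197, 7, 0], [0, 0, 0]],
    [85, [-197, 7, 0], [0, 0, 0]],
  ],
)

```text
clock: 36.0
tool_pos: [539.4, -251.0, 289.0]
tcp_rot: [-179.9, -0.0, 90.0]
ft_force: [0.1, 0.2, -0.2]
opening: 84.8
```

```bash
python3 - <<'E'
from h import *
import pickle
f=shot('wrist'); print(f['state']['clock'],f['state']['tool_pos'],f['state']['dq']);save(f,'w19')
pickle.dump(f,open('w19.pkl','wb'))
for t in ['tablet1_mid','tablet2_mid','tablet3_mid']:
    print(t,[(np.round(r['xyz']),round(r['conf'],2)) for r in recognise(t,f)[:2]])
    o=outline_of(t,f)
    if o: 
        P=cloud(f); Q=P[o[0]['pixels']];Q=Q[np.isfinite(Q[:,0])];print(len(Q),o[0]['conf'],np.percentile(Q,[1,99],axis=0))
E
```

```text
36.0 [ 539.41950192 -251.04278319  288.9944644 ] [ 0.78892027 -0.55364279 -0.0552339  -0.02329806  0.05911683 -0.14115035]
tablet1_mid []
9435 0.74 [[ 570.79440905 -432.79808243    3.104859  ]
 [ 632.83913356 -245.99176187  131.18425683]]
tablet2_mid [(array([ 468., -317.,  114.]), 0.74)]
4607 0.93 [[ 428.23300334 -424.29300624   27.59277059]
 [ 489.31058134 -241.07091004  131.61367433]]
tablet3_mid []
757 0.3 [[685.72380697 -69.79999392  42.23204049]
 [716.34496316 -23.93262742  60.59180827]]
```

View pics/w19.png

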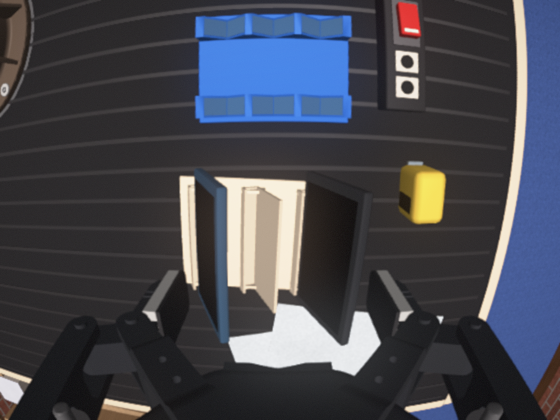

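```bash
cat > tab.py <<'E'
from h import *
import pickle
def tab(P,m):
    Q=P[m];Q=Q[np.isfinite(Q[:,0])&(Q[:,2]>25)&(Q[:,2]<200)]
    # RANSAC plane
    rng=np.random.default_rng(0);best=None
    for _ in range(400):
        a=Q[rng.choice(len(Q),3,False)];n=np.cross(a[1]-a[0],a[2]-a[0]);l=np.linalg.norm(n)
        if l<50: continue
        n/=l;k=abs((Q-a[0])@n)<2.0
        if best is None or k.sum()>best.sum(): best=k
    I=Q[best];c=I.mean(0);n=np.linalg.svd(I-c,full_matrices=False)[2][2];n*=np.sign(n[2])
    # in-plane axes
    ya=np.array([-n[1],n[0],0]); ya/=np.linalg.norm(ya); ya*=np.sign(ya[1]); za=np.cross(n,ya); za*=np.sign(za[2])
    J=Q[abs((Q-c)@n)<4]
    u=(J-c)@ya;v=(J-c)@za
    lo,hi=np.percentile(u,[.5,99.5]);bl,bh=np.percentile(v,[.5,99.5])
    lean=np.degrees(np.arctan2(za[0],za[2]));yaw=np.degrees(np.arctan2(-ya[0],ya[1]))
    ctr=c+ya*(lo+hi)/2+za*(bh-60)-n*6
    top=c+ya*(lo+hi)/2+za*bh-n*6
    print(len(J),'n',np.round(n,3),'lean',round(lean,1),'yaw',round(yaw,2),'len',round(hi-lo,1),'h',round(bh-bl,1),'ctr',np.round(ctr,1),'top',np.round(top,1))
E
python3 - <<'E'
from tab import *
f=pickle.load(open('w19.pkl','rb'));P=cloud(f)
X,Z=P[...,0],P[...,2]
Z=np.nan_to_num(Z,nan=-9)
K=f['pixels'].astype(int)
box=lambda P,a,b:(P[...,0]>a)&(P[...,0]<b)&(P[...,1]<-235)&(P[...,1]>-450)&(np.nan_to_num(P[...,2])>85)
for a,b in((415,505),(560,650)): tab(P,box(P,a,b))
for n in('top','side'):
    _,P2,o=pickle.load(open(n+'.pkl','rb'))
    for a,b in((415,505),(560,650)): tab(P2,(P2[...,0]>a)&(P2[...,0]<b)&(P2[...,1]<-215)&(P2[...,1]>-460)&(np.nan_to_num(P2[...,2])>85))
E
```

```text
2448 n [-0.883  0.046  0.468] lean 27.8 yaw -2.96 len 185.8 h 53.1 ctr [ 456.3 -333.8   76.8] top [ 484.3 -335.3  129.8]
4873 n [-0.894  0.045  0.445] lean 26.4 yaw -2.89 len 186.5 h 52.7 ctr [ 600.7 -339.1   76.1] top [ 627.4 -340.5  129.8]
1035 n [-0.897  0.049  0.44 ] lean 26.1 yaw -3.14 len 187.2 h 56.2 ctr [ 456.1 -334.9   79.6] top [ 482.4 -336.3  133.5]
1195 n [-0.894  0.048  0.445] lean 26.4 yaw -3.07 len 187.5 h 56.5 ctr [ 599.8 -340.    79.6] top [ 626.5 -341.5  133.3]
1671 n [-0.889  0.042  0.456] lean 27.1 yaw -2.73 len 186.3 h 54.0 ctr [ 455.3 -336.8   77.6] top [ 482.6 -338.1  131. ]
2124 n [-0.896  0.043  0.442] lean 26.2 yaw -2.77 len 186.7 h 53.7 ctr [ 599.5 -341.2   77. ] top [ 625.9 -342.5  130.9]
```

```bash
cat > tg.py <<'E'
from h import *
def tg(top,lean=26,yaw=-2.95,depth=40):
    R=Rt(90+yaw,lean); z=R[:,2]; p=np.array(top)+z*depth
    return p,R,z
E
python3 - <<'E'
from tg import *
p,R,z=tg([483.6,-335.5,130.3]); print(p,z)
s=get_state();print(s['tool_pos'])
go((p-80*z,R),(p,R))
E
```

```text
[ 466.08839085 -334.59757849   94.34823815] [-0.43779023  0.02256054 -0.89879405]
[ 539.96105872 -251.3433878   289.60441097]
shift [-85.0, -38.9, 123.4] turn [0.454, 0.012, 0.051] rows>= 2.5
shift [-83.2, -74.0, 195.2] turn [0.454, 0.012, 0.051] rows>= 3.6
```

move_arm(
  plan=[
    [42, [-40, -15, 30], [0.16, 0, 0.02]],
    [42, [-70, -30, 70], [0.32, 0.01, 0.04]],
    [42, [-85, -38.9, 123.4], [0.454, 0.012, 0.051]],
    [42, [-85, -38.9, 123.4], [0.454, 0.012, 0.051]],
    [42, [-85, -38.9, 123.4], [0.454, 0.012, 0.051]],
    [42, [-85, -38.9, 123.4], [0.454, 0.012, 0.051]],
  ],
)

```text
clock: 37.1
tool_pos: [502.2, -337.2, 170.0]
tcp_rot: [-154.4, 0.1, 87.0]
ft_force: [0.9, 0.2, 0.4]
opening: 41.9
```

```bash
python3 - <<'E'
from tg import *
f=shot('wrist');save(f,'w20');print(f['state']['clock'])
p,R,z=tg([483.6,-335.5,130.3])
s=get_state();print(s['tool_pos'],s['tcp_rot'],s['dq'],p-80*z)
go((p,R))
from tab import tab
P=cloud(f); Z=np.nan_to_num(P[...,2])
tab(P,(P[...,0]>415)&(P[...,0]<500)&(P[...,1]<-235)&(P[...,1]>-450)&(Z>85)&(Z<150))
E
```

```text
37.1
[ 502.06969181 -337.1844673   169.92055754] [-1.54344520e+02  1.37746027e-01  8.70429793e+01] [-0.0610053   0.37544788  0.06395638 -0.21209322  0.10747741  0.10228374] [ 501.11160915 -336.40242151  166.25176185]
shift [0.9, 0.2, 83.7] turn [0.006, 0.002, -0.001] rows>= 1.3
5155 n [ 0.427 -0.022  0.904] lean -64.7 yaw -2.96 len 185.0 h 12.2 ctr [ 528.8 -338.2  100.7] top [ 474.6 -335.4  126.3]
```

View pics/w20.png

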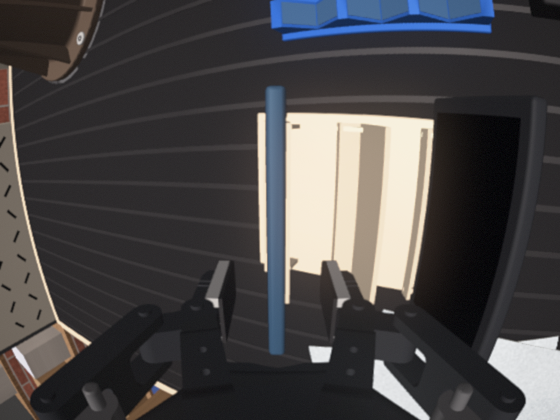

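move_arm(
  plan=[
    [42, [0.5, 0, 30], [0, 0, 0]],
    [42, [0.5, 0, 60], [0, 0, 0]],
    [42, [0.5, 0, 79], [0, 0, 0]],
    [42, [0.5, 0, 81], [0, 0, 0]],
    [42, [0.5, 0, 81], [0, 0, 0]],
    [6, [0.5, 0, 81], [0, 0, 0]],
    [6, [0.5, 0, 81], [0, 0, 0]],
    [6, [0.5, 0, 81], [0, 0, 0]],
  ],
)

```text
clock: 38.15
tool_pos: [465.7, -334.8, 94.4]
tcp_rot: [-154.0, 0.0, 87.0]
ft_force: [-0.7, 0.5, 11.7]
opening: 11.5
```

move_arm(
  plan=[
    [6, [0, 0, 0], [0, 0, 0]],
    [6, [0, 0, 0], [0, 0, 0]],
  ],
)

```text
clock: 38.4
tool_pos: [465.7, -334.8, 94.4]
tcp_rot: [-154.0, 0.0, 87.0]
ft_force: [-0.3, 0.5, 12.4]
opening: 11.5
```

```bash
python3 - <<'E'
from tg import *
T=toolT();z=T[:3,2]
p=T[:3,3]
a=np.radians(1.36);C=np.array([551.7,114.3]);u=np.array([np.cos(a),np.sin(a)])
sl=C-64*u;print(sl)
go((p-70*z,T[:3,:3]),([495,-300,205],Rt(90)),([*sl,205],Rt(91.4)))
E
```

```text
[487.71802861 112.78100807]
shift [0.0, 0.0, -70.0] turn [0.0, 0.0, 0.0] rows>= 1.1
shift [36.2, -23.8, -111.5] turn [-0.454, -0.011, -0.051] rows>= 2.4
shift [448.0, -49.6, -99.1] turn [-0.454, -0.017, -0.075] rows>= 7.4
```

move_arm(
  plan=[
    [6, [0, 0, -35], [0, 0, 0]],
    [6, [0, 0, -75], [0, 0, 0]],
    [6, [10, -5, -100], [-0.1, 0, 0]],
    [6, [36, -24, -111.5], [-0.25, 0, -0.03]],
    [6, [90, -27, -110], [-0.4, 0, -0.05]],
    [6, [145, -31, -108], [-0.454, -0.017, -0.075]],
    [6, [200, -34, -106], [-0.454, -0.017, -0.075]],
    [6, [255, -38, -105], [-0.454, -0.017, -0.075]],
  ],
)

```text
clock: 39.4
tool_pos: [490.2, -79.0, 204.8]
tcp_rot: [179.9, -0.0, 91.4]
ft_force: [0.9, -0.1, -2.6]
opening: 11.1
```

```bash
python3 - <<'E'
from h import *
s=get_state();print(s['clock'],s['tool_pos'],s['tcp_rot'],s['dq'],s['opening'])
go(([487.7,112.8,205],Rt(91.4)))
E
```

```text
39.4 [490.2243685  -79.00148246 204.78870239] [ 1.79947266e+02 -2.26834691e-02  9.13626721e+01] [ 4.85599688e+01 -7.89013549e+00  1.11225331e+01  4.56406921e-02
 -3.51988453e+00  4.79013852e+01] 11.054576882637388
shift [191.8, 2.0, -0.1] turn [0.001, -0.0, -0.001] rows>= 3.1
```

move_arm(
  plan=[
    [6, [55, 0.5, 0], [0, 0, 0]],
    [6, [110, 1, 0], [0, 0, 0]],
    [6, [160, 1.5, 0], [0, 0, 0]],
    [6, [188, 2, 0], [0, 0, 0]],
    [6, [188, 2, 0], [0, 0, 0]],
    [6, [188, 2, 0], [0, 0, 0]],
    [6, [188, 2, 0], [0, 0, 0]],
  ],
)

```text
clock: 40.28
tool_pos: [488.1, 106.7, 204.4]
tcp_rot: [180.0, -0.0, 91.3]
ft_force: [0.3, -0.5, -3.3]
opening: 11.2
```

```bash
python3 - <<'E'
from h import *
f=shot('wrist');save(f,'w21')
s=get_state();print(s['clock'],s['tool_pos'],s['tcp_rot'],s['dq'],s['opening'])
go(([487.7,112.8,90],Rt(91.4)))
from tab import tab
P=cloud(f); Z=np.nan_to_num(P[...,2])
m=(abs(P[...,0]-487)<30)&(abs(P[...,1]-113)<110)&(Z>235)&(Z<260)
Q=P[m]; print(len(Q),np.percentile(Q,[1,50,99],axis=0)) ; 
d=np.linalg.svd(Q[:,:2]-Q[:,:2].mean(0),full_matrices=False)[2][0]; print('yaw',np.degrees(np.arctan2(-d[0],d[1])))
f=shot('side');save(f,'s2')
E
```

```text
40.325 [488.07000347 106.64348663 204.43831311] [ 1.79996480e+02 -2.39456208e-02  9.13274162e+01] [-0.09591671  0.08808459 -0.03293472  0.06218637 -0.05546731  0.02518408] 11.173737516901113
shift [6.1, -0.2, 114.4] turn [0.0, -0.0, -0.001] rows>= 1.8
14552 [[459.63465605  83.99584939 238.20273688]
 [488.14767327 129.19764342 242.95427223]
 [515.67038094 197.72482156 259.76896514]]
yaw -179.3722489316673
```

View pics/w21.png

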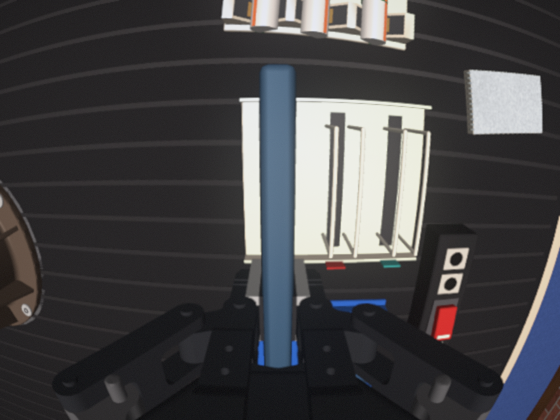

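View pics/s2.png

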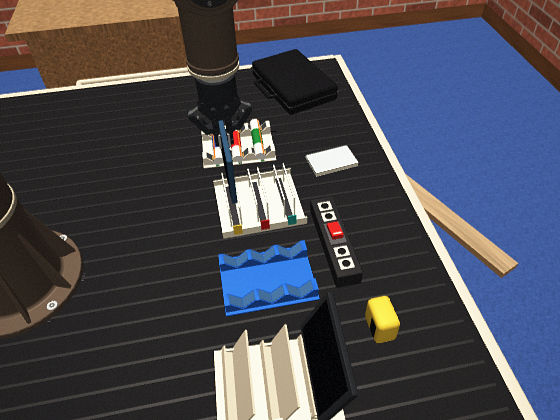

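```bash
python3 - <<'E'
from h import *
import pickle
f=pickle.load(open('w2.pkl','rb'));P=cloud(f);Q=P[np.isfinite(P[...,0])]
Q=Q[(Q[:,2]>55)&(Q[:,2]<80)&(abs(Q[:,0]-551)<110)&(abs(Q[:,1]-114)<62)]
a=np.radians(1.36);X=Q[:,:2]-[551.7,114.3];x=np.cos(a)*X[:,0]+np.sin(a)*X[:,1];y=-np.sin(a)*X[:,0]+np.cos(a)*X[:,1]
h,e=np.histogram(x,np.arange(-90,91,1));
print([(int(e[i]),int(h[i])) for i in range(len(h)) if h[i]>8]); print(len(Q))
for c in(-76,-52,-12,12,52,76):
    m=abs(x-c)<6
    if m.sum()>10: print(c,np.median(x[m]),np.polyfit(y[m],x[m],1))
E
```

```text
[(-78, 57), (-77, 118), (-76, 127), (-75, 153), (-74, 51), (-54, 55), (-53, 116), (-52, 125), (-51, 143), (-50, 33), (-14, 107), (-13, 131), (-12, 124), (-11, 133), (10, 107), (11, 126), (12, 123), (13, 123), (14, 11), (49, 39), (50, 139), (51, 127), (52, 106), (53, 76), (73, 44), (74, 136), (75, 120), (76, 105), (77, 72)]
2961
-76 -75.33485079148646 [ 8.66056925e-04 -7.54723988e+01]
-52 -51.479350867133064 [-1.88362164e-03 -5.15594335e+01]
-12 -11.87439815760385 [ 1.72561423e-03 -1.19017336e+01]
12 12.160162463897272 [-1.33182110e-03  1.21175541e+01]
52 51.58474282997208 [-4.21279125e-03  5.16358724e+01]
76 75.44859435121359 [-1.20560679e-03  7.56058629e+01]
```

move_arm(
  plan=[
    [6, [6, 0, 30], [0, 0, 0]],
    [6, [6, 0.2, 60], [0, 0, 0]],
    [6, [6, 0.2, 75], [0, 0, 0]],
    [6, [6, 0.2, 85], [0, 0, 0]],
    [6, [6, 0.2, 95], [0, 0, 0]],
    [6, [6, 0.2, 105], [0, 0, 0]],
    [6, [6, 0.2, 111], [0, 0, 0]],
    [6, [6, 0.2, 114], [0, 0, 0]],
  ],
)

```text
clock: 41.38
tool_pos: [488.1, 113.5, 90.2]
tcp_rot: [180.0, -0.0, 91.4]
ft_force: [0.7, 0.2, -4.1]
opening: 11.5
```

move_arm(
  plan=[
    [6, [0, 0, 1.5], [0, 0, 0]],
    [6, [0, 0, 2.5], [0, 0, 0]],
    [6, [0, 0, 2.5], [0, 0, 0]],
  ],
)

```text
clock: 41.75
tool_pos: [488.2, 113.5, 88.0]
tcp_rot: [180.0, -0.0, 91.4]
ft_force: [0.4, -0.3, -3.2]
opening: 11.2
```

move_arm(
  plan=[
    [6, [0, 0, 1], [0, 0, 0]],
    [6, [0, 0, 2], [0, 0, 0]],
    [6, [0, 0, 2], [0, 0, 0]],
  ],
)

```text
clock: 42.12
tool_pos: [488.6, 113.6, 87.5]
tcp_rot: [179.9, -0.0, 91.4]
ft_force: [-6.8, -1.8, 33.3]
opening: 11.3
```

Contact; back off 1 mm and release.

move_arm(
  plan=[
    [6, [0, 0, -1.2], [0, 0, 0]],
    [30, [0, 0, -1.2], [0, 0, 0]],
    [30, [0, 0, -1.2], [0, 0, 0]],
    [34, [0, 0, -1.2], [0, 0, 0]],
    [34, [0, 0, -40], [0, 0, 0]],
    [34, [0, 0, -100], [0, 0, 0]],
    [34, [0, 0, -130], [0, 0, 0]],
    [34, [0, 0, -130], [0, 0, 0]],
  ],
)

```text
clock: 43.12
tool_pos: [489.4, 113.7, 218.1]
tcp_rot: [179.7, -0.1, 91.4]
ft_force: [-0.4, -0.1, 0.1]
opening: 34.1
```

```bash
python3 - <<'E'
from tg import *
f=shot('wrist');save(f,'w22');
s=get_state();print(s['clock'],s['tool_pos'],s['dq'])
p,R,z=tg([626.8,-340.6,130.3]); print(p,z)
go((p-95*z,R),(p,R))
P=cloud(f); Z=np.nan_to_num(P[...,2])
m=(abs(P[...,0]-487)<30)&(abs(P[...,1]-113)<110)&(Z>110)&(Z<140)
Q=P[m]; print(len(Q),np.percentile(Q,[1,50,99],axis=0))
E
```

```text
43.175 [488.52363397 113.4984806  216.61762682] [ 0.01307442  1.8500478   1.6424074  -0.09782816 -0.78148046  0.05147125]
[ 609.28839085 -339.69757849   94.34823815] [-0.43779023  0.02256054 -0.89879405]
shift [-459.2, 151.2, 36.8] turn [0.456, 0.016, 0.075] rows>= 7.8
shift [-456.1, 109.5, 122.1] turn [0.456, 0.016, 0.075] rows>= 7.8
3670 [[481.92281381  21.17370168 116.02627201]
 [489.38639885 126.01198058 125.75802547]
 [497.04884106 204.27148642 127.50559788]]
```

View pics/w22.png

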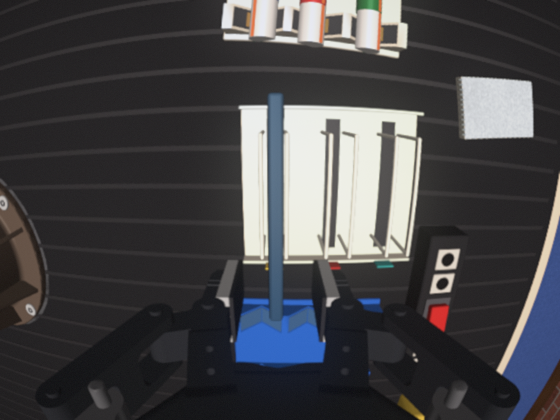

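move_arm(
  plan=[
    [42, [-58, 19, -15], [0, 0, 0]],
    [42, [-116, 38, -25], [0, 0, 0.03]],
    [42, [-174, 57, -25], [0.08, 0, 0.05]],
    [42, [-232, 76, -25], [0.18, 0, 0.075]],
    [42, [-290, 95, -25], [0.28, 0.01, 0.075]],
    [42, [-348, 114, -25], [0.38, 0.016, 0.075]],
    [42, [-405, 133, -10], [0.456, 0.016, 0.075]],
    [42, [-459, 151, 20], [0.456, 0.016, 0.075]],
  ],
)

```text
clock: 44.18
tool_pos: [650.2, -341.9, 193.1]
tcp_rot: [-153.7, -0.0, 87.1]
ft_force: [1.1, 0.7, 0.0]
opening: 41.8
```

move_arm(
  plan=[
    [42, [0, 0, 0], [0, 0, 0]],
    [42, [0, 0, 0], [0, 0, 0]],
    [42, [0, 0, 0], [0, 0, 0]],
  ],
)

```text
clock: 44.55
tool_pos: [649.8, -339.1, 197.3]
tcp_rot: [-153.9, 0.1, 87.1]
ft_force: [0.5, 0.7, 1.4]
opening: 42.3
```

```bash
python3 - <<'E'
from tg import *
f=shot('wrist');save(f,'w23');print(f['state']['clock'])
p,R,z=tg([626.8,-340.6,130.3])
s=get_state();print(s['tool_pos'],s['tcp_rot'],s['dq'])
go((p-80*z,R),(p,R))
P=cloud(f); Z=np.nan_to_num(P[...,2])
T=toolT(f['state']);L=(P-T[:3,3])@T[:3,:3]
m=(abs(L[...,0])<110)&(abs(L[...,1])<22)&(Z>95)&(Z<145)
Q=L[m];print(len(Q),np.percentile(Q,[1,50,99],axis=0))
E
```

```text
44.55
[ 649.94970444 -339.11041924  197.64868957] [-1.53930464e+02  6.28648580e-02  8.71100374e+01] [-0.02486041 -0.24584233 -0.24217224 -0.13572588  0.08024417  0.12771667]
shift [-2.6, 8.8, 30.6] turn [-0.001, 0.001, 0.0] rows>= 0.5
shift [-2.5, 8.9, 110.6] turn [-0.001, 0.001, 0.0] rows>= 1.8
4140 [[-94.22779946   3.11119595  69.67548539]
 [ 12.09404443   9.06154918  71.33759027]
 [ 88.71088784  15.21612798  81.22473378]]
```

View pics/w23.png

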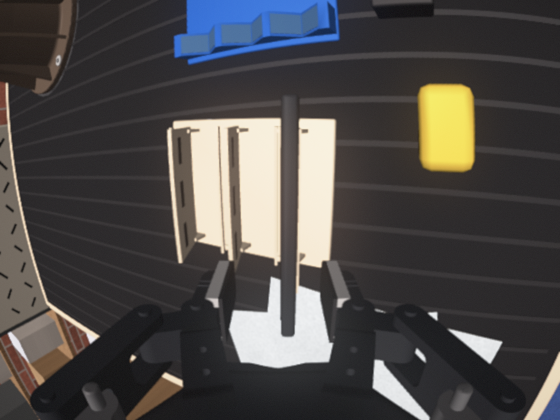

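move_arm(
  plan=[
    [42, [-2.5, 9, 20], [0, 0, 0]],
    [42, [-2.5, 9, 35], [0, 0, 0]],
    [42, [-2.5, 9, 60], [0, 0, 0]],
    [42, [-2.5, 9, 90], [0, 0, 0]],
    [42, [-2.5, 9, 108], [0, 0, 0]],
    [42, [-2.5, 9, 110], [0, 0, 0]],
    [42, [-2.5, 9, 110], [0, 0, 0]],
    [6, [-2.5, 9, 110], [0, 0, 0]],
  ],
)

```text
clock: 45.6
tool_pos: [610.0, -341.0, 94.8]
tcp_rot: [-154.0, 0.1, 87.0]
ft_force: [-0.5, -1.5, -1.1]
opening: 24.5
```

move_arm(
  plan=[
    [6, [0, 0, 0], [0, 0, 0]],
    [6, [0, 0, 0], [0, 0, 0]],
    [6, [0, 0, 0], [0, 0, 0]],
    [6, [0, 0, 0], [0, 0, 0]],
  ],
)

```text
clock: 46.1
tool_pos: [609.7, -340.9, 94.7]
tcp_rot: [-153.9, 0.1, 87.0]
ft_force: [1.3, -0.2, 6.4]
opening: 10.7
```

```bash
python3 - <<'E'
from tg import *
T=toolT();z=T[:3,2]
p=T[:3,3];print(p)
a=np.radians(1.36);C=np.array([551.7,114.3]);u=np.array([np.cos(a),np.sin(a)])
sl=C+63.6*u;print(sl)
go((p-75*z,T[:3,:3]),([630,-300,205],Rt(90)),([*sl,205],Rt(91.4)))
E
```

```text
[ 609.67910326 -340.88768369   94.74714508]
[615.28208407 115.80949823]
shift [-0.0, 0.0, -75.0] turn [0.0, 0.0, 0.0] rows>= 1.2
shift [41.7, -32.2, -107.1] turn [-0.455, -0.01, -0.051] rows>= 2.5
shift [456.2, -64.8, -91.7] turn [-0.455, -0.016, -0.075] rows>= 7.5
```

move_arm(
  plan=[
    [6, [0, 0, -35], [0, 0, 0]],
    [6, [0, 0, -75], [0, 0, 0]],
    [6, [10, -8, -98], [-0.1, 0, 0]],
    [6, [41, -32, -107], [-0.25, 0, -0.03]],
    [6, [96, -36, -105], [-0.4, 0, -0.05]],
    [6, [150, -41, -103], [-0.455, -0.016, -0.075]],
    [6, [205, -45, -101], [-0.455, -0.016, -0.075]],
    [6, [260, -49, -99], [-0.455, -0.016, -0.075]],
  ],
)

```text
clock: 47.1
tool_pos: [621.7, -79.3, 204.5]
tcp_rot: [-180.0, -0.0, 91.4]
ft_force: [0.6, 0.2, -4.4]
opening: 11.5
```

move_arm(
  plan=[
    [6, [55, 0, 0], [0, 0, 0]],
    [6, [110, 0, 0], [0, 0, 0]],
    [6, [160, 0, 0], [0, 0, 0]],
    [6, [193, 0, 0], [0, 0, 0]],
    [6, [193, 0, 0], [0, 0, 0]],
    [6, [193, 0, 0], [0, 0, 0]],
    [6, [193, 0, 0], [0, 0, 0]],
    [6, [193, 0, 0], [0, 0, 0]],
  ],
)

```text
clock: 48.1
tool_pos: [617.6, 111.1, 204.2]
tcp_rot: [-179.9, -0.0, 91.3]
ft_force: [-0.1, -0.1, -4.5]
opening: 11.3
```

```bash
python3 - <<'E'
from h import *
f=shot('wrist');save(f,'w24')
s=get_state();print(s['clock'],s['tool_pos'],s['tcp_rot'],s['dq'],s['opening'])
go(([615.3,115.8,90],Rt(91.4)))
P=cloud(f); Z=np.nan_to_num(P[...,2])
T=toolT(f['state']);L=(P-T[:3,3])@T[:3,:3]
m=(abs(L[...,0]-50)<60)&(abs(L[...,1])<9)&(Z>200)
Q=L[m];print(len(Q),np.percentile(Q,[1,50,99],axis=0))
E
```

```text
48.15 [617.60356533 111.26666427 204.17175071] [-1.79945423e+02 -3.00728825e-02  9.13307780e+01] [ 0.34322964 -0.08491366 -0.08170712 -0.04934829  0.00402411  0.02484642] 11.64106948058898
shift [4.5, -2.1, 114.2] turn [-0.001, -0.001, -0.001] rows>= 1.8
15938 [[ -8.11299028  -8.71576366 -98.53488005]
 [ 18.74039295   0.48701151 -38.40782691]
 [ 92.2617589    8.81797714 -23.72557283]]
```

View pics/w24.png

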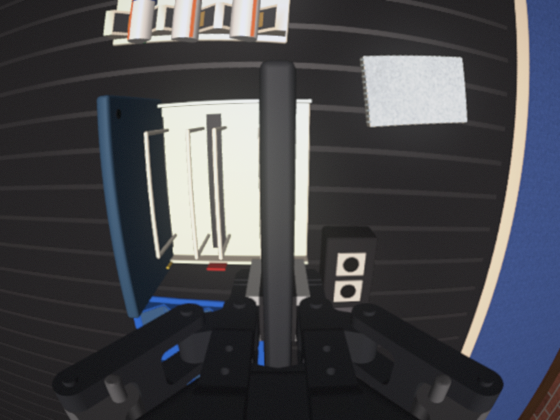

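move_arm(
  plan=[
    [6, [4.5, -2.1, 30], [0, 0, 0]],
    [6, [4.5, -2.1, 50], [0, 0, 0]],
    [6, [4.5, -2.1, 65], [0, 0, 0]],
    [6, [4.5, -2.1, 78], [0, 0, 0]],
    [6, [4.5, -2.1, 90], [0, 0, 0]],
    [6, [4.5, -2.1, 102], [0, 0, 0]],
    [6, [4.5, -2.1, 110], [0, 0, 0]],
    [6, [4.5, -2.1, 114], [0, 0, 0]],
  ],
)

```text
clock: 49.15
tool_pos: [615.1, 116.5, 89.7]
tcp_rot: [-179.9, -0.0, 91.4]
ft_force: [-0.5, -0.1, -4.4]
opening: 11.0
```

move_arm(
  plan=[
    [6, [0, 0, 1], [0, 0, 0]],
    [6, [0, 0, 2], [0, 0, 0]],
    [6, [0, 0, 2], [0, 0, 0]],
  ],
)

```text
clock: 49.52
tool_pos: [615.4, 116.5, 88.4]
tcp_rot: [-180.0, -0.0, 91.4]
ft_force: [0.1, -0.1, -4.7]
opening: 11.8
```

move_arm(
  plan=[
    [6, [0, 0, 0.8], [0, 0, 0]],
    [6, [0, 0, 1.3], [0, 0, 0]],
    [6, [0, 0, 1.3], [0, 0, 0]],
  ],
)

```text
clock: 49.9
tool_pos: [615.6, 116.6, 87.9]
tcp_rot: [180.0, -0.0, 91.4]
ft_force: [-2.7, -0.2, 9.4]
opening: 11.4
```

move_arm(
  plan=[
    [30, [0, 0, -0.5], [0, 0, 0]],
    [30, [0, 0, -0.5], [0, 0, 0]],
    [34, [0, 0, -0.5], [0, 0, 0]],
    [34, [0, 0, -40], [0, 0, 0]],
    [34, [0, 0, -95], [0, 0, 0]],
    [34, [40, -40, -140], [0, 0, 0]],
    [34, [60, -60, -140], [0, 0, 0]],
    [34, [60, -60, -140], [0, 0, 0]],
  ],
)

```text
clock: 50.9
tool_pos: [552.7, 176.4, 228.0]
tcp_rot: [180.0, -0.1, 91.5]
ft_force: [0.7, -0.1, 0.3]
opening: 33.8
```

```bash
python3 - <<'E'
from h import *
from pens import pens
f=shot('wrist');save(f,'w25');print(f['state']['clock'],f['state']['tool_pos'])
P=cloud(f);Q=P[np.isfinite(P[...,0])]
a=np.radians(1.36);X=Q[:,:2]-[551.7,114.3];x=np.cos(a)*X[:,0]+np.sin(a)*X[:,1];y=-np.sin(a)*X[:,0]+np.cos(a)*X[:,1]
for c in(-63.5,63.5):
    for zl,zh in((120,135),(80,100)):
        m=(abs(x-c)<20)&(abs(y)<130)&(Q[:,2]>zl)&(Q[:,2]<zh)
        if m.sum()>20: print(c,zl,m.sum(),'x',np.percentile(x[m],[2,50,98]),'y',np.percentile(y[m],[1,99]),'z',np.percentile(Q[m,2],[50,98]))
f=shot('side');save(f,'s3');print({k:(v['mid'],v['len'],v['top']) for k,v in pens(f).items()})
f=shot('top');save(f,'t3');print({k:(v['mid'],v['len'],v['top']) for k,v in pens(f).items()})
E
```

```text
50.9 [552.68699206 176.43715753 228.04934666]
-63.5 120 1702 x [-67.80405844 -61.61384674 -56.43555575] y [-14.11974419  93.1271388 ] z [125.73744971 127.16666089]
-63.5 80 510 x [-63.55240766 -56.45982635 -56.03706485] y [-6.5158933  93.92122704] z [90.48967996 99.63083606]
63.5 120 1590 x [59.16898336 64.44149032 70.4804494 ] y [-5.5818135  94.65117174] z [125.66838898 127.21045719]
63.5 80 490 x [58.22669065 58.62082381 66.28921352] y [-6.34933277 95.23709466] z [90.28325975 99.57997468]
{'red': ([696.8, -40.5], np.float64(57.0), np.float64(57.8)), 'green': ([578.7, 343.3], np.float64(58.8), np.float64(36.4)), 'blue': ([474.8, 340.8], np.float64(69.4), np.float64(36.6))}
{'red': ([696.9, -48.4], np.float64(47.2), np.float64(58.8)), 'blue': ([475.2, 335.1], np.float64(41.7), np.float64(36.9))}
```

View pics/s3.png

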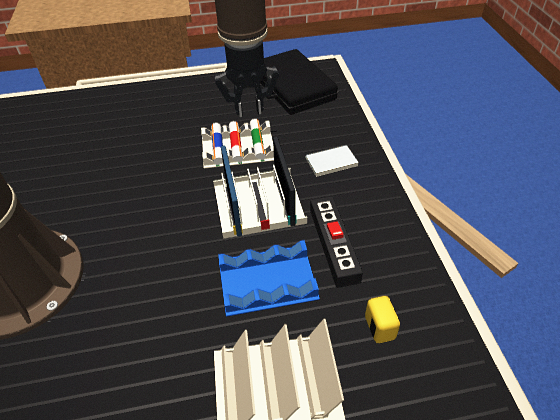

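View pics/w25.png

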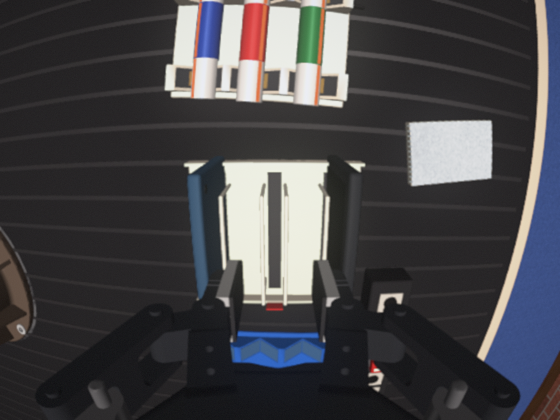

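```bash
python3 - <<'E'
from h import *
from pens import pens
import pickle
from fit import fit,hP
f=pickle.load(open('w3.pkl','rb'));P=cloud(f)
im=f['pixels'].astype(int)
hsv=cv2.cvtColor(f['pixels'],cv2.COLOR_RGB2HSV).astype(int)
m=((hsv[...,0]<8)|(hsv[...,0]>172))&(hsv[...,1]>130)&(hsv[...,2]>80)&(P[...,0]>660)&(P[...,0]<730)&(abs(P[...,1]+47)<50)
print(m.sum())
if m.sum(): print(np.percentile(P[m],[2,50,98],axis=0))
print(fit(P,hP,(698,-47),160,45))
f=shot('side');print({k:(v['mid'],v['len'],v['top'],v['yaw']) for k,v in pens(f,(400,640,200,480)).items()})
f2=shot('top');P=cloud(f2);hsv=cv2.cvtColor(f2['pixels'],cv2.COLOR_RGB2HSV).astype(int)
m=((hsv[...,0]<8)|(hsv[...,0]>172))&(hsv[...,1]>130)&(hsv[...,2]>80)&(P[...,0]>660)&(P[...,0]<730)&(abs(P[...,1]+47)<50)
print(np.percentile(P[m],[2,50,98],axis=0))
q=P[m];b=np.polyfit(q[:,1],q[:,2],1);print('slope',b)
go(([698,-64,120],Rt(90)))
s=get_state();print(s['tool_pos'])
E
```

```text
973
[[685.88575756 -67.15131146  40.06411655]
 [697.75555501 -43.31202763  55.12646015]
 [721.34037655 -23.99176347  59.52412076]]
(array([ 6.9978e+02, -4.7490e+01,  8.3000e-01,  4.0000e-01]), np.float64(2.37), 45935)
{'red': ([521.6, 343.9], np.float64(61.8), np.float64(36.1), -3.2), 'green': ([578.7, 343.4], np.float64(62.2), np.float64(36.4), -2.8), 'blue': ([475.0, 342.6], np.float64(66.7), np.float64(36.6), -0.0)}
[[684.51084766 -71.25366636  42.28232593]
 [696.96217394 -46.48955232  56.44589438]
 [709.82562064 -25.15520237  62.75704934]]
slope [-2.35512034e-02  5.48401973e+01]
shift [-241.7, 138.1, 106.2] turn [-0.001, -0.0, 0.024] rows>= 4.8
[554.38506032 174.38294938 226.47658402]
```

move_arm(
  plan=[
    [0, [-50, 28, 0], [0, 0, 0]],
    [0, [-100, 57, 0], [0, 0, 0]],
    [0, [-150, 85, 0], [0, 0, 0.024]],
    [0, [-200, 114, 40], [0, 0, 0.024]],
    [0, [-241, 138, 80], [0, 0, 0.024]],
    [0, [-241, 138, 106], [0, 0, 0.024]],
    [0, [-241, 138, 106], [0, 0, 0.024]],
    [0, [-241, 138, 106], [0, 0, 0.024]],
  ],
)

```text
clock: 52.15
tool_pos: [698.0, -62.5, 121.6]
tcp_rot: [-180.0, -0.0, 90.0]
ft_force: [0.2, -0.8, 0.0]
opening: -0.1
```

```bash
python3 - <<'E'
from h import *
from pens import pens
f=shot('wrist');save(f,'w26')
f=shot('top');print({k:(v['mid'],v['len'],v['top'],v['yaw']) for k,v in pens(f,(400,640,200,480)).items()});save(f,'t4')
s=get_state();print(s['clock'],s['tool_pos'],s['dq'])
go(([698.5,-64,62],Rt(90)))
E
```

```text
{'green': ([578.7, 339.2], np.float64(59.7), np.float64(36.2), -2.3)}
52.25 [698.41360936 -62.08806969 122.47499535] [ 0.12254472 -0.28873399  0.14603245 -0.0966206  -0.23799299 -0.05268569]
shift [-1.9, 0.0, 60.5] turn [0.001, -0.0, 0.001] rows>= 1.0
```

View pics/w26.png

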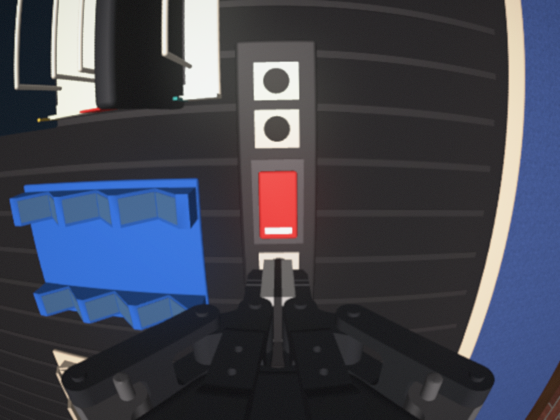

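View pics/t4.png

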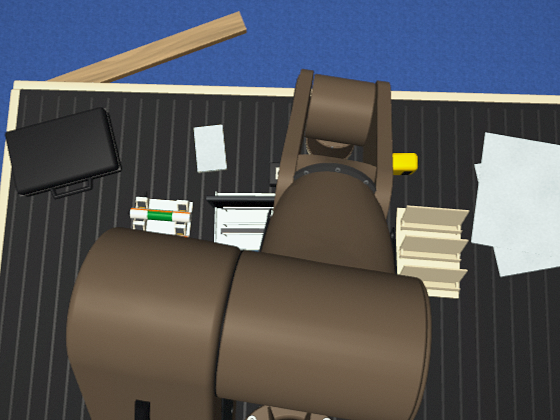

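move_arm(
  plan=[
    [0, [-1.5, 0, 30], [0, 0, 0]],
    [0, [-1.5, 0, 55], [0, 0, 0]],
    [0, [-1.5, 0, 61], [0, 0, 0]],
    [0, [-1.5, 0, 64], [0, 0, 0]],
    [0, [-1.5, 0, 67], [0, 0, 0]],
    [0, [-1.5, 0, 69], [0, 0, 0]],
  ],
)

```text
clock: 53.0
tool_pos: [698.8, -65.6, 53.8]
tcp_rot: [179.9, 0.1, 90.0]
ft_force: [-5.5, -17.6, 18.5]
opening: -0.2
```

move_arm(
  plan=[
    [0, [0, 0, 0.5], [0, 0, 0]],
    [0, [0, 0, 0], [0, 0, 0]],
    [0, [0, 0, -40], [0, 0, 0]],
    [0, [-15, 0, -80], [0, 0, 0]],
    [0, [-15, 0, -80], [0, 0, 0]],
    [0, [-15, 0, -80], [0, 0, 0]],
  ],
)

```text
clock: 53.75
tool_pos: [697.7, -79.0, 132.1]
tcp_rot: [-180.0, -0.0, 90.0]
ft_force: [-1.1, -0.2, -0.2]
opening: 0.2
```

```bash
python3 - <<'E'
from h import *
f=shot('wrist');save(f,'w27');print(f['state']['clock'],f['state']['tool_pos'])
import pickle
def rk(f):
    P=cloud(f);hsv=cv2.cvtColor(f['pixels'],cv2.COLOR_RGB2HSV).astype(int)
    m=((hsv[...,0]<8)|(hsv[...,0]>172))&(hsv[...,1]>130)&(hsv[...,2]>80)&(abs(P[...,0]-698)<10)&(abs(P[...,1]+47)<30)&(P[...,2]>45)
    q=P[m];return len(q),np.polyfit(q[:,1],q[:,2],1),np.percentile(q[:,2],[5,95])
print(rk(pickle.load(open('w3.pkl','rb'))),rk(pickle.load(open('w1.pkl','rb'))) if 0 else '',rk(f))
s=shot('side');save(s,'s4')
print(rk(s),rk(pickle.load(open('side.pkl','rb'))[0]))
E
```

```text
53.75 [697.72973501 -78.98397037 132.09540149]
(670, array([-0.1652444 , 48.33607359]), array([52.2299149 , 58.98263144]))  (1680, array([ 0.12454615, 61.95562511]), array([52.72820549, 59.43934737]))
(157, array([ 0.18537038, 64.67845437]), array([49.39228351, 59.83030748])) (138, array([-0.07713376, 52.20532261]), array([51.6141013 , 60.31060256]))
```

View pics/w27.png

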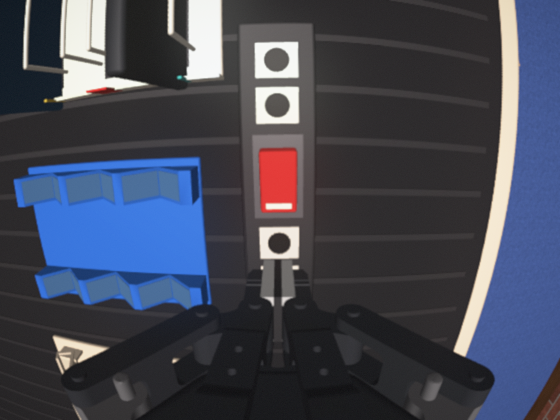

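View pics/s4.png

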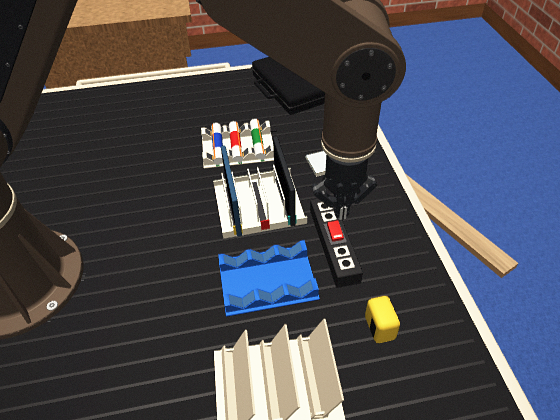

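```bash
python3 - <<'E'
from h import *
import pickle
def rk(f):
    P=cloud(f);hsv=cv2.cvtColor(f['pixels'],cv2.COLOR_RGB2HSV).astype(int)
    m=((hsv[...,0]<8)|(hsv[...,0]>172))&(hsv[...,1]>130)&(hsv[...,2]>80)&(abs(P[...,0]-698)<14)&(abs(P[...,1]+47)<30)&(P[...,2]>45)
    m=cv2.erode(m.astype(np.uint8),np.ones((5,5)))>0
    q=P[m];
    yb=np.arange(-68,-24,5);print([(int(b),round(float(np.median(q[abs(q[:,1]-b)<2.5,2])),1)) for b in yb if (abs(q[:,1]-b)<2.5).sum()>5])
    from scipy.stats import theilslopes
    r=np.random.default_rng(0).choice(len(q),min(500,len(q)),False);return len(q),theilslopes(q[r,2],q[r,1])[:2]
print(rk(pickle.load(open('w3.pkl','rb'))))
print(rk(pickle.load(open('w19.pkl','rb'))))
f=shot('wrist');print(rk(f))
E
```

```text
[(-58, 57.7), (-53, 57.0), (-48, 56.4), (-43, 55.4), (-38, 54.7), (-33, 53.8), (-28, 53.0)]
(548, (np.float64(-0.1616658513090793), np.float64(48.45231753044931)))
[(-58, 57.9), (-53, 56.9), (-48, 56.1), (-43, 55.3), (-38, 54.8), (-33, 53.8), (-28, 53.1)]
(291, (np.float64(-0.16209860978646495), np.float64(48.43359609801354)))
[(-63, 54.0), (-58, 54.4), (-53, 55.4), (-48, 56.3), (-43, 57.0), (-38, 58.0), (-33, 58.7), (-28, 59.2)]
(1580, (np.float64(0.16305684044796215), np.float64(64.14988144918843)))
```

```bash
python3 - <<'E'
from h import *
from pens import pens
from rig import workorder
f=shot('side');r=pens(f,(400,640,200,480));print({k:(v['mid'],v['top']) for k,v in r.items()})
for c in('tablet1_mid','tablet2_mid'): print(c,[(np.round(a['xyz']),a['conf']) for a in recognise(c,f)[:1]])
s=get_state();print(s['clock'],s['dq'],s['ft_force'])
if len(r)==3 and all(v['top']<37.5 for v in r.values()): print(workorder.job_done())
E
```

```text
{'red': ([521.6, 344.3], np.float64(35.9)), 'green': ([578.7, 342.2], np.float64(36.2)), 'blue': ([474.9, 339.6], np.float64(37.0))}
tablet1_mid [(array([612.,  83., 101.]), 0.68)]
tablet2_mid [(array([486.,  59., 127.]), 0.55)]
54.05 [-0.08049545 -0.11670565 -0.11766413  0.02059237  0.06283978 -0.07361447] [ 0.4577789  -0.04889724  0.16607809]
the job is handed in; nothing more can be done
None
```

All three pens and both tablets (blue and black; no grey one showed in the images) are docked, the rocker is on, and I handed the job in at about 54 s of the 210 s.

- **Pens:** Each pen lies in its own groove, laid in and rolled with a fingertip until it dropped. A close wrist view showed all three axes 21.2 mm above the cart top, about 5 mm to one side, and within about 1.5 mm of centre lengthways. I had to re-grip the red pen once because it first landed about 5 mm off centre.
- **Tablets:** Both stand upright on a long edge in slots 1 and 3, with their tops at about 126 mm. They are centred to within a few millimetres.
- **Rocker:** The measured slope of its top went from -0.16 to +0.16, a swing of about 0.33 rad, so it is fully on.
- **Tape measure and notepad:** The arm did not go near either. I did not measure their positions again.

After switching on, the pens were rechecked only with the side camera. It read red and green tops at about 36 mm and blue at 37.0 mm. Blue's lengthways reading shifted 3 mm from the earlier one (342.6 to 339.6 mm). I put both blue differences down to a tablet partly hiding the pen from that camera and did not confirm it with a close view. The network's readings for the tablets there also had only middling confidence (0.55 and 0.68), but they placed both in the rack.

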